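# Clear the jammed insulator and hang up its caddy

## Robot

A 6-joint arm with a two-finger parallel gripper is mounted at the origin on the work surface. World frame = base frame: x ahead of the robot, y to its left, z up, the work surface at z = 0. Lengths are in m, angles in rad, forces in N, time in s.
With the tool pointing down it reaches from about 0.25 to 0.775 m from the base axis. Payload 8.9 kg.
Tool frame: the origin (TCP) lies on the centre line of the jaws, within the pads' length; the fingertips stand 22 mm ahead of it and the grasp point (between the pads) lies 3 mm ahead of it; z points along the fingers, y is the direction in which the jaws open and shut (so a half turn about z gives the same grasp; the last joint's range is limited). The gripper opens to 85 mm and grips with 20 to 120 N. Pads are 22 mm wide; open, the fingers measure 114 mm over their backs; the gripper's body (76 mm by 85 mm) begins 54 mm behind the grasp point. The pads swing forward as they close: fully open they stand 13 mm farther back than shut.
Start: joints at [1.138, 0.291, -0.153, 1.127, 0, 1.431], TCP at [0.152, 0.503, 0.253] pointing down, gripper open.
Joint ranges: [-2.52, 2.52], [-0.91, 1.74], [-1.3, 1.37], [-1.96, 2.02], [-1.52, 1.47], [-3.14, 3.14]. Speed limits (rad/s): [2.22, 2.22, 2.79, 3.14, 3.14, 3.14].

## Interface

Orientations are given as a unit quaternion [w, x, y, z].
In Python, from plant import robot, eyes, nets gives the robot as it stands. The module is installed in compiled form; this text tells all that it offers.
- The arm moves only by the tool servo_tool, never from a script. Its argument "plan" is a list of rows, each an object with "fingers": the finger opening in cm, from 0 to 8.54; "dp": the shift along the tool's x, y, z in cm, a list of three; "rot": the turn, a rotation vector about the tool's x, y, z in rad, a list of three. A call has 1 to 5 rows; each row shifts and turns the commanded pose from where the row before left it, along the tool's axes as they then stand; what a row does not reach is not made up. A row lasts 1/12 s, in which the tool goes at most 41.7 mm and 7.16 degrees, less where a joint would pass 70% of its speed; a pose out of reach is approached as far as the arm can. A call with a gripper value outside its range is refused whole. The fingers move at their own pace and stop on an object; "force" is the grip in N (left out, the last holds). Time passes only in rows, so rows that do not move let the fingers close. It gives the time, the measured TCP pose, the force and the opening at its end, in the units of the state.
- robot.sense(): the state, without advancing time (a new reading comes with each control period).
- eyes.snapshot(name): name is "scene" or "top"; returns a dict with "color" (480x640x3 uint8, red, green, blue), "fovy" (degrees; the focal length in pixels is half the picture's height over the tangent of half this angle, whatever the lens; pixels are square), "cx", "cy" (the principal point, pixels), "dist" ([k1, k2, p1, p2, k3] as OpenCV has them; the pictures are not rectified), "R" (3x3) and "t" (3): a world point X has camera coordinates R X + t. Camera axes: x right, y down, z forward; pixel columns grow to the right and rows downward; lengths in m; the calibration is good to about 2 mm. A picture is of the moment at which its call begins. There is no depth.
- robot.job_done(): hands the job in, once; it reports no verdict.
Trained networks look in a picture, given as the dict that the camera call returned (one of the last four; its "shot" number tells which), for a name from the list of things; names that differ only in an ending like _2 or _b are one class to them, and where a whole thing is asked for, a point or a joint stands for the part that bears it (a point fixed in the world has none). Each returns a list of dicts, best first, with "confidence" (0 to 1); they miss things now and then, are a little off and sometimes report something else, mostly with a low value. They report only what shows in the picture. A call takes as long as a camera call. They do not tell look-alikes from the thing itself.
- nets.look_for(picture, label): "location" ([column, row] in pixels, amid what is visible of it).
- nets.cut_out(picture, label): "pixels" (480x640 bool, what is visible of it) and "location" ([column, row] in pixels, amid what is visible of it).
The state is a dict: "time": time; "q": joint angles; "qvel": joint speeds; "tau": joint torques, N m; "position": TCP position; "ee_rot": TCP orientation; "wrist_force": force on the tool from outside, world axes, zero at the start; "ft_torque": the same for the moment, N m; "width": finger opening in m.
Only numpy, scipy, OpenCV 4.12 (cv2) and the standard library are available. Lean on these libraries where they do the work, as an engineer would, in place of code of your own. Each camera call takes 0.05 s, during which the arm holds its last target. There are 200 camera calls.

## Task

A ceramic insulator has slid past the pick-up window of the feed chute and is jammed under the lips: nudge it back up the chute to the window, lift it out there and set it down in the wooden caddy, without dropping it. Then hang the caddy level by its bar handle on the stand's hook, with the insulator in it, and let go only once the hook carries its weight. The hook's collar has been clamped at an unknown height, so feel or look for it first; leave the spare insulator and everything else on the bench where they are.

Things in the scene. Friction and masses are not known exactly. Their poses are not given: they have to be found in the camera images.
- insulator: White ceramic standoff insulator jammed in the chute, 60 g: foot 40 (x) x 32 x 5 mm, round stem 18 mm in diameter up to 40 mm, with a collar 30 mm in diameter 11 to 15 mm above the underside. Origin: centre of the underside; z along the stem (leaning with the slope), x uphill. A sprung plunger squeezes its foot: pushing it up takes about 5 to 10 N for 25 mm, then under 2 N, and it stays where left. Push low, on the collar: pushed at the top it tends to bind.
- chute: Aluminium feed chute fixed to the bench, polished, rising at 10 degrees along its own +x; channel 35 mm wide, side walls 6.5 mm high. Origin on the bench below it. Below the window two lips overhang the foot from both walls, leaving a 23 mm slot for the stem; their top is 8.5 mm above the floor (square to it) and a foot under them cannot be lifted. More insulators wait behind the gate, out of reach.
- low_end (a point): Low end of the chute's channel, on the middle of its floor, 170 mm from the chute's origin along its -x and 30 mm above the bench; axes as the chute's. Up the slope from here: lips from 0 to 95 mm, open window from 95 to 159 mm, then a gate 40 mm high. The jammed insulator starts with its origin about 40 mm up.
- window (a point): Middle of the chute's open window, on the channel's floor, 127 mm up the slope from the low end; axes as the chute's. The foot is clear of the lips when the insulator's origin is less than 12 mm short of this point; the gate stops it about 12 mm beyond the point.
- caddy: Open wooden caddy standing on the bench, 150 (x) x 130 (y) x 40 mm high, about 0.32 kg, walls and floor 3 mm. Origin: centre of the underside. A fixed bar handle runs along y across its middle between two end uprights 22 mm wide. The insulator fits on either side of the bar, centred about 46 mm from it along x.
- handle (a point): Centre of the caddy's bar handle, 90 mm above the caddy's underside; axes as the caddy's, bar along y. The bar is 10 x 10 mm square and 120 mm long between the uprights; leave its middle free for the hook.
- stand: Hook stand fixed to the bench: base plate 120 x 110 x 14 mm and a post 16 mm in diameter, 324 mm high. Origin: foot of the post's axis on the bench. A black 30 x 30 x 34 mm collar on the post carries the hook: a round 8 mm wire running level along the stand's -x from the collar's mid height, ending at x -130 mm in an upturned tip that stands 16 mm above the wire's top.
- under_hook (a point): Point on the bench straight below the place on the hook's wire where the bar should rest across it, 108 mm from the post's axis along the stand's -x (the caddy's wall then clears the collar); axes as the stand's. The top of the wire is somewhere between 169 and 219 mm above the bench, different each time and not reported. The collar is clamped and does not slip under 50 N.
- spare: A second, identical insulator standing upright on the bench; leave it. Origin: centre of the underside.
- meter: Red and black multimeter lying on the bench, 150 x 76 x 37 mm; bystander.
- screwdriver: Screwdriver lying on the bench along its x axis; bystander.
- cell: Green battery cell lying on its side, 34 mm in diameter, 85 mm long; bystander.
- strip: Wooden strip, 200 x 12 x 8 mm; bystander.
- tape: Roll of black tape lying flat, 84 mm in diameter, 22 mm high; bystander.
- module: Flat black circuit module, 70 x 40 x 10 mm; bystander.
Things that resemble listed ones, but are neither listed nor needed, are in the scene too. What is shaped like the caddy but red is not meant. What is shaped like the insulator but black is not meant.

How it is judged:
On the way, in this order (a step that is already met when the one before it is completed fails the run):
1. the insulator has been pushed back up the chute, its foot in the window clear of the lips (x of insulator in the frame of window above -0.013 m and z of insulator in the frame of window below 0.012 m and y of insulator in the frame of window between -0.006 and 0.006 m), for 0.1 s.
2. the insulator is still held as it comes down inside the caddy, its foot less than 35 mm above the caddy's underside (below the rim) (x of insulator in the frame of caddy between -0.06 and 0.06 m and y of insulator in the frame of caddy between -0.05 and 0.05 m and z of insulator in the frame of caddy below 0.035 m and contact force between the fingers and insulator above 0.5 N), for 0.05 s.
3. the insulator lies released in the caddy (x of insulator in the frame of caddy between -0.06 and 0.06 m and y of insulator in the frame of caddy between -0.05 and 0.05 m and z of insulator in the frame of caddy below 0.035 m and contact force between the fingers and insulator below 0.1 N), for 0.2 s.
4. the caddy's bar is over the hook, which carries weight while the fingers still hold the caddy (x of handle in the frame of stand between -0.127 and -0.088 m and y of handle in the frame of stand between -0.045 and 0.045 m and height (world z) of caddy above 0.06 m and contact force between caddy and stand above 1 N and contact force between the fingers and caddy above 0.5 N), for 0.1 s.
At the end, for the whole second after the job is handed in: The caddy hangs by its bar on the hook (bar centre within 45 mm of the wire sideways, between tip and collar), released, at rest, within 20 degrees of level and off the bench, the insulator in it; the spare insulator and the other things within 30 mm of where they were (x of handle in the frame of stand between -0.127 and -0.088 m and y of handle in the frame of stand between -0.045 and 0.045 m and height (world z) of caddy above 0.06 m and contact force between caddy and stand above 1 N and angle between caddy's own z axis and vertical below 0.35 rad and linear speed of caddy below 0.05 m/s and angular speed of caddy below 0.4 rad/s and x of insulator in the frame of caddy between -0.06 and 0.06 m and y of insulator in the frame of caddy between -0.05 and 0.05 m and z of insulator in the frame of caddy below 0.035 m and contact force between the fingers and caddy below 0.1 N); the robot touches nothing.
It fails at once if the spare insulator is moved by more than 30 mm (distance of spare from where it was at the start of the episode above 0.03 m).
It fails at once if another bystander is moved by more than 30 mm (distance of any of meter, screwdriver, cell, strip, tape, module from where it was at the start of the episode above 0.03 m).
It also fails if it takes over 72 s, if anything falls off the work surface, if the arm or the gripper's body presses on something with over 40 N, if the wrist force passes 120 N, or if a joint passes its speed limit or range.

## Working session

There is one attempt and no reset: what is moved stays moved. The work goes in short steps, Python scripts to look and compute and a tool call to move; the robot and the scene stay as the last step left them, time stands still between calls to the robot, and variables do not carry over. Pictures are saved under pics/ and viewed, about 8 in all and at most 12, crops included, and the job is handed in when it is done.

Besides the shell and the picture viewer there is one more tool, called after "Emit:" as a command line: name --argument value ..., lists and objects as JSON in quotes. servo_tool: Moves the arm, as the interface text tells. Its arguments: {"type":"object","properties":{"plan":{"type":"array","items":{"type":"object","properties":{"fingers":{"type":"number"},"dp":{"type":"array","items":{"type":"number"}},"rot":{"type":"array","items":{"type":"number"}}}}},"force":{"type":"number"}},"required":["plan"]}

```bash
mkdir -p pics; cat > h.py <<'E'
import numpy as np, cv2
from plant import robot, eyes, nets
def K(p):
    f=240/np.tan(np.radians(p['fovy'])/2); return np.array([[f,0,p['cx']],[0,f,p['cy']],[0,0,1.]])
def ray(p,uv):
    n=cv2.undistortPoints(np.array(uv,float).reshape(-1,1,2),K(p),np.array(p['dist'],float)).reshape(-1,2)
    R=np.array(p['R']);c=-R.T@np.array(p['t']); d=np.c_[n,np.ones(len(n))]@R; return c,d
def onz(p,uv,z):
    c,d=ray(p,uv); return c+d*((z-c[2])/d[:,2])[:,None]
def proj(p,X):
    return cv2.projectPoints(np.array(X,float).reshape(-1,1,3),cv2.Rodrigues(np.array(p['R'],float))[0],np.array(p['t'],float),K(p),np.array(p['dist'],float))[0].reshape(-1,2)
def tri(obs):
    A=np.zeros((3,3));b=np.zeros(3)
    for p,uv in obs:
        c,d=ray(p,[uv]);d=d[0]/np.linalg.norm(d[0]);M=np.eye(3)-np.outer(d,d);A+=M;b+=M@c
    return np.linalg.solve(A,b)
def save(p,n): cv2.imwrite('pics/'+n,p['color'][:,:,::-1])
def crop(p,n,u,v,w,h,s): 
    cv2.imwrite('pics/'+n,cv2.resize(p['color'][v:v+h,u:u+w,::-1],None,fx=s,fy=s,interpolation=cv2.INTER_CUBIC))
E
python3 - <<'E'
from h import *
print(robot.sense())
for n in ['scene','top']:
    p=eyes.snapshot(n); save(p,n+'0.png'); np.save(n+'0.npy',p,allow_pickle=True)
    R=np.array(p['R']);print(n,p['fovy'],'cam',-R.T@np.array(p['t']),'fwd',R[2])
    for l in ['insulator','chute','caddy','handle','stand','spare','meter','screwdriver','cell','strip','tape','module']:
        for r in nets.look_for(p,l)[:4]:
            print(l,np.round(r['location']),round(r['confidence'],2),np.round(onz(p,[r['location']],0)[0],3))
E
```

```text
{'time': 0.0, 'q': array([ 1.13771215e+00,  2.91279898e-01, -1.54158186e-01,  1.12668068e+00,
       -2.70835287e-05,  1.43149134e+00]), 'qvel': array([-0.00066173, -0.00061078,  0.00171122, -0.00070048,  0.00039668,
        0.00061279]), 'tau': array([-1.52676104e-03, -5.37141752e+01,  3.31371403e+01,  1.57589174e-02,
       -3.03265224e-04, -7.68363208e-06]), 'position': array([0.15185367, 0.50211974, 0.25272059]), 'ee_rot': array([-1.73673991e-04,  1.46361897e-01,  9.89230892e-01, -6.38148266e-04]), 'wrist_force': array([ 0.36860325, -0.08140712, -0.1441858 ]), 'ft_torque': array([-0.02806438,  0.00427863,  0.01751258]), 'width': 0.08519108276833379}
scene 45.55795761189907 cam [1.24770153 0.65982949 1.06000755] fwd [-0.52159974 -0.47405945 -0.70936686]
insulator [396. 278.] 0.76 [0.447 0.186 0.   ]
insulator [433. 317.] 0.5 [0.488 0.321 0.   ]
chute [368. 321.] 0.67 [0.594 0.213 0.   ]
caddy [438. 236.] 0.89 [0.258 0.185 0.   ]
caddy [320. 240.] 0.86 [ 0.473 -0.039  0.   ]
caddy [253. 308.] 0.29 [ 0.742 -0.011  0.   ]
handle [321. 237.] 0.71 [ 0.462 -0.046  0.   ]
handle [299. 29
[... 871 characters left out ...]
0.94 [ 0.474 -0.027  0.   ]
handle [253. 347.] 0.58 [0.273 0.198 0.   ]
stand [423. 222.] 0.81 [ 0.631 -0.248  0.   ]
spare [317. 213.] 0.53 [0.645 0.045 0.   ]
spare [362. 215.] 0.2 [ 0.645 -0.079  0.   ]
spare [422. 222.] 0.19 [ 0.63  -0.246  0.   ]
meter [333. 176.] 0.61 [0.755 0.005 0.   ]
screwdriver [420. 313.] 0.94 [ 0.379 -0.239  0.   ]
cell [362. 215.] 0.6 [ 0.643 -0.078  0.   ]
cell [252. 226.] 0.35 [0.6   0.225 0.   ]
strip [167. 251.] 0.76 [0.519 0.451 0.   ]
strip [336. 176.] 0.36 [ 0.756 -0.002  0.   ]
strip [424. 314.] 0.25 [ 0.375 -0.249  0.   ]
tape [493. 277.] 0.74 [ 0.483 -0.438  0.   ]
module [184. 202.] 0.65 [0.663 0.42  0.   ]
module [251. 225.] 0.61 [0.602 0.226 0.   ]
```

View pics/scene0.png

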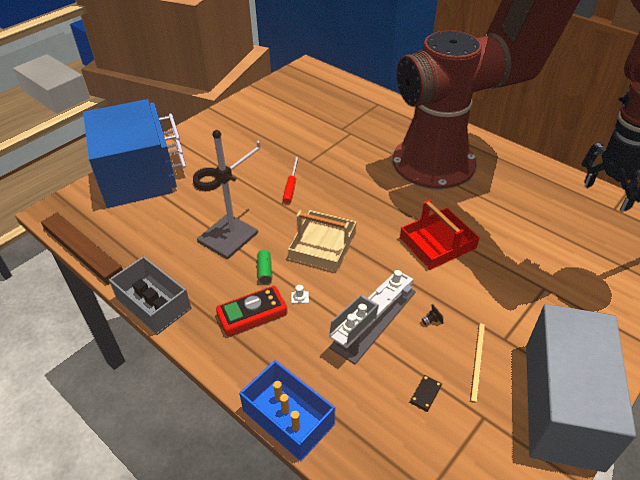

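```bash
python3 - <<'E'
from h import *
p=np.load('top0.npy',allow_pickle=True).item(); crop(p,'top0c.png',130,140,400,300,2)
E
```

```text
(no output)
```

View pics/top0c.png

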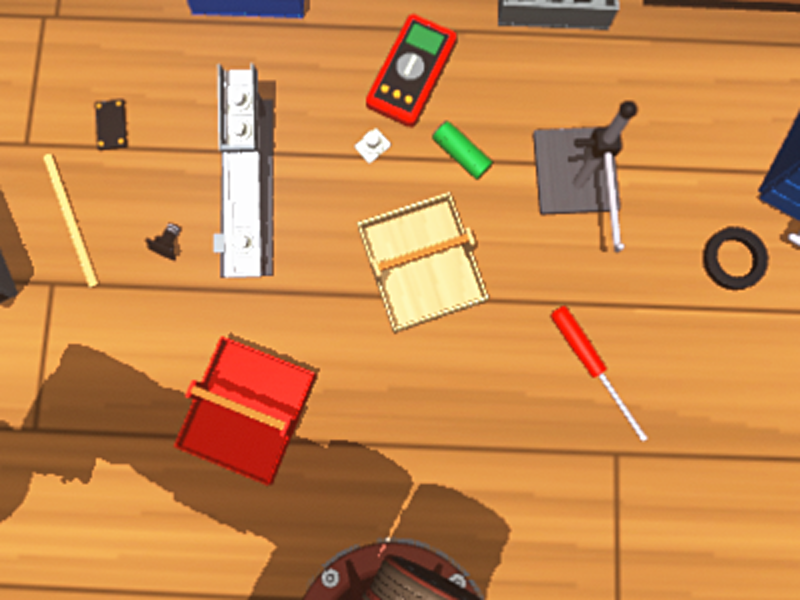

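```bash
cat >> h.py <<'E'
def comp(items,n,H=600):
    ims=[]
    for p,u,v,w,h,s in items:
        im=cv2.resize(p['color'][v:v+h,u:u+w,::-1],None,fx=s,fy=s,interpolation=cv2.INTER_CUBIC)
        for k in range(0,w,10): 
            cv2.line(im,(k*s,0),(k*s,6 if k%50 else 14),(0,255,255),1)
        for k in range(0,h,10): cv2.line(im,(0,k*s),(6 if k%50 else 14,k*s),(0,255,255),1)
        ims.append(cv2.copyMakeBorder(im,0,H-im.shape[0],0,6,cv2.BORDER_CONSTANT))
    im=np.hstack(ims);print(im.shape);cv2.imwrite('pics/'+n,im)
E
python3 - <<'E'
from h import *
s=np.load('scene0.npy',allow_pickle=True).item();t=np.load('top0.npy',allow_pickle=True).item()
comp([(s,325,260,100,110,5),(t,230,165,50,118,5)],'chute.png')
comp([(s,190,120,80,145,4),(t,390,180,60,100,5)],'stand.png')
E
```

```text
(600, 762, 3)
(600, 632, 3)
```

View pics/chute.png

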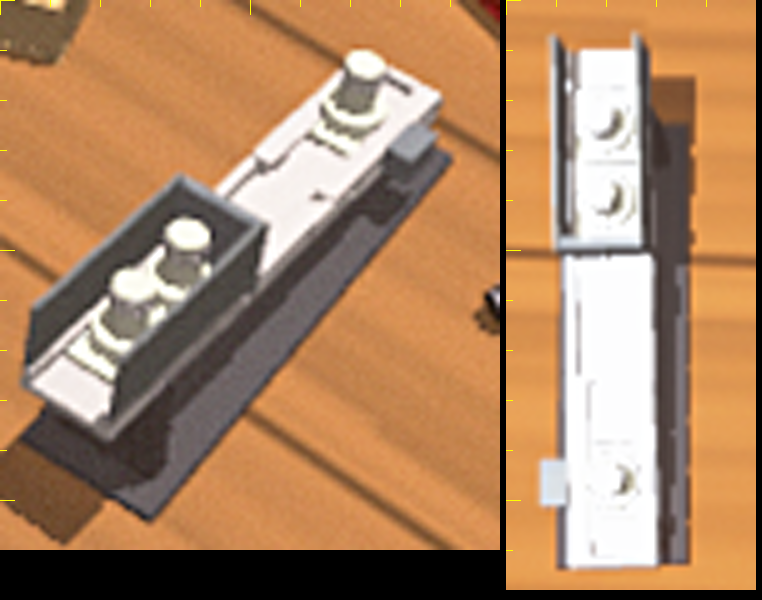

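View pics/stand.png

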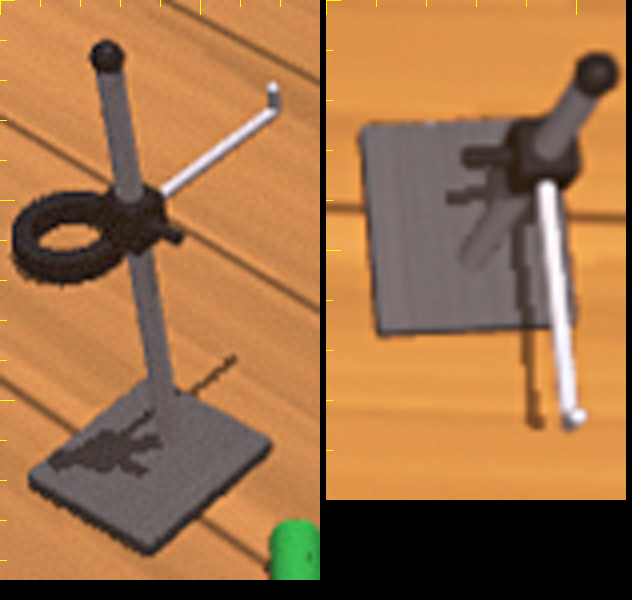

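```bash
python3 - <<'E'
from h import *
np.set_printoptions(precision=4,suppress=True)
s=np.load('scene0.npy',allow_pickle=True).item();t=np.load('top0.npy',allow_pickle=True).item()
L=onz(t,[(250.6,278.4)],.0385)[0];G=onz(t,[(250.3,215.8)],.064)[0]
print('low',L,'gate',G,np.linalg.norm((G-L)[:2]),'yaw',np.degrees(np.arctan2(*(G-L)[1::-1])))
print('edges yaw',[np.degrees(np.arctan2(*(onz(t,[b],.064)-onz(t,[a],.0385))[0][1::-1])) for a,b in [((240.9,278.4),(240.7,216)),((260.3,278.4),(259.6,216))]])
st=(230+(622-506)/5,165+480/5); print('stemtop',tri([(s,(398,272.3)),(t,st)]), onz(t,[st],.076))
print('low right scene',onz(s,[(413,279.6)],.036))
print('rim',onz(t,[(309.5,251),(355,237),(374,289),(328,305.5)],.04), onz(t,[(309.5,251),(355,237),(374,289),(328,305.5)],.04).mean(0))
H=onz(t,[(321,273),(365,260)],.095);print('bar',H,H.mean(0),np.degrees(np.arctan2(*(H[1]-H[0])[1::-1])))
print('posttop',tri([(s,(216.75,134.3)),(t,(444.2,194.6))]),'foot',onz(t,[(418.4,232.4)],.014),onz(s,[(231.2,222.5)],.014))
print('wire tip',tri([(s,(190+274/4,120+108/4)),(t,(390+(570-326)/5,180+420/5))]),tri([(s,(190+272/4,120+88/4)),(t,(390+(574-326)/5,180+418/5))]))
print('collar/wire start',tri([(s,(190+165/4,120+191/4)),(t,(390+(546-326)/5,180+182/5))]))
for c,l in [(s,'cell'),(t,'cell'),(t,'spare'),(t,'meter')]: pass
E
```

```text
low [0.4471 0.2107 0.0385] gate [0.61   0.2201 0.064 ] 0.16316472853001546 yaw 3.2910547359447424
edges yaw [np.float64(3.2943880839599293), np.float64(3.5600760129548674)]
stemtop [0.4851 0.2066 0.0689] [[0.4862 0.2014 0.076 ]]
low right scene [[0.4526 0.2358 0.036 ]]
rim [[ 0.5262  0.0601  0.04  ]
 [ 0.5692 -0.0593  0.04  ]
 [ 0.4314 -0.1122  0.04  ]
 [ 0.3841  0.0057  0.04  ]] [ 0.4777 -0.0264  0.04  ]
bar [[ 0.4583  0.0263  0.095 ]
 [ 0.4959 -0.0833  0.095 ]] [ 0.4771 -0.0285  0.095 ] -71.09713167480055
posttop [ 0.5997 -0.2352  0.3114] foot [[ 0.5957 -0.2335  0.014 ]] [[ 0.5863 -0.2529  0.014 ]]
wire tip [ 0.4703 -0.2463  0.1987] [ 0.469  -0.2459  0.2131]
collar/wire start [ 0.58   -0.2319  0.2067]
```

Candidates: the jammed white insulator is at top (252,260) / scene (398,275). Not meant: the spare at top (317,212), the two behind the gate at top (250,190/204), and the black one at top (213,260). The caddy is the wooden one at top (341,274), not the red one at (250,346). The chute crop confirms the white piece at the low end, with the plunger block beside it.

```bash
cat >> h.py <<'E'
from scipy.spatial.transform import Rotation as Ro
np.set_printoptions(precision=4,suppress=True)
YC=np.radians(3.4); LOW=np.array([.4475,.2107,.030])
def frame(yaw,tilt=0):  # tool: y = thing's y, z down leaning uphill by tilt
    return Ro.from_euler('z',yaw)*Ro.from_euler('y',-tilt)*Ro.from_matrix(np.diag([-1,1,-1.]))
RC=frame(YC,np.radians(10))
CH=Ro.from_euler('z',YC)*Ro.from_euler('y',-np.radians(10))  # chute slope axes
def slope(a,b,c): return LOW+CH.apply([a,b,c])
def cur():
    s=robot.sense(); q=s['ee_rot']; return s,np.array(s['position']),Ro.from_quat(np.r_[q[1:],q[0]])
def go(P,R):
    s,p,r=cur(); rv=(r.inv()*R).as_rotvec(); d=R.inv().apply(P-p)*100
    print('t',round(s['time'],2),'pos',p,'f',np.round(s['wrist_force'],1),'w',s['width'])
    print('rot',np.round(rv,3),'deg',np.degrees(np.linalg.norm(rv)),'then dp cm',np.round(d,2),'len',np.linalg.norm(d))
E
python3 - <<'E'
from h import *
print(RC.as_matrix()); go(slope(.005,0,.022+.060),RC)
E
```

```text
[[-0.9831 -0.0593  0.1733]
 [-0.0584  0.9982  0.0103]
 [-0.1736 -0.     -0.9848]]
t 1.3 pos [0.152  0.5025 0.2533] f [-1.3  0.9  1.4] w 0.08552576771902323
rot [-0.031 -0.173 -0.352] deg 22.545000920197907 then dp cm [-23.96 -30.88  18.61] len 43.29397068747382
```

Emit:
servo_tool --plan '[{"fingers": 0.4,"dp": [0,0,0],"rot": [-0.008,-0.043,-0.088]},{"fingers": 0.4,"dp": [0,0,0],"rot": [-0.008,-0.043,-0.088]},{"fingers": 0.4,"dp": [0,0,0],"rot": [-0.008,-0.043,-0.088]},{"fingers": 0.4,"dp": [0,0,0],"rot": [-0.008,-0.043,-0.088]},{"fingers": 0.4,"dp": [-2.4,-3.1,0.5],"rot": [0,0,0]}]' --force 40

```text
time: 1.72
position: [0.1747, 0.4763, 0.2525]
ee_rot: [0.088, -0.036, 0.996, 0.005]
wrist_force: [1.3, -0.8, -0.3]
width: 0.0255
```

Emit:
servo_tool --plan '[{"fingers": 0.4,"dp": [-2.4,-3.1,0.5]},{"fingers": 0.4,"dp": [-2.4,-3.1,0.5]},{"fingers": 0.4,"dp": [-2.4,-3.1,1]},{"fingers": 0.4,"dp": [-2.4,-3.1,1]},{"fingers": 0.4,"dp": [-2.4,-3.1,1]}]'

```text
validation failed for argument at $.pl...
```

Emit:
servo_tool --plan '[{"fingers": 0.4,"dp": [-2.4,-3.1,1]},{"fingers": 0.4,"dp": [-2.4,-3.1,1]},{"fingers": 0.4,"dp": [-2.4,-3.1,1]},{"fingers": 0.4,"dp": [-2.4,-3.1,1]},{"fingers": 0.4,"dp": [0,0,0]}]'

```text
validation failed for argument at $.pl...
```

```bash
python3 - <<'E'
from h import *
go(slope(.005,0,.022+.040),RC)
s=eyes.snapshot('scene');np.save('s1.npy',s,allow_pickle=True)
t=eyes.snapshot('top');np.save('t1.npy',t,allow_pickle=True)
for p in (s,t):
    print(proj(p,[slope(0,0,0),slope(.127,0,0),slope(.04,0,.04),slope(.159,.0,.0065)]), [(np.round(r['location']),round(r['confidence'],2)) for r in nets.look_for(p,'insulator')[:4]])
E
```

```text
t 1.72 pos [0.1747 0.4763 0.2525] f [ 1.3 -0.8 -0.3] w 0.02549746458438451
rot [0.005 0.001 0.012] deg 0.7384382330063762 then dp cm [-21.9  -28.13  20.16] len 40.96079195848058
[[405.2594 274.7844]
 [376.3539 301.8249]
 [399.6409 269.9531]
 [368.8936 307.0843]] [(array([434., 316.]), 0.54), (array([396., 280.]), 0.5), (array([300., 294.]), 0.27)]
[[251.079  278.8115]
 [250.6081 230.7528]
 [248.6355 263.2129]
 [250.1383 218.4634]] [(array([208., 265.]), 0.71), (array([254., 262.]), 0.45)]
```

```bash
python3 - <<'E'
from h import *
s=np.load('s1.npy',allow_pickle=True).item();t=np.load('t1.npy',allow_pickle=True).item()
for p in (s,t): p['color']=np.clip((p['color'].astype(float)-130)*2.05,0,255).astype(np.uint8)
comp([(s,340,260,90,75,6),(t,236,210,32,75,7)],'chute2.png',530)
E
```

```text
(530, 776, 3)
```

View pics/chute2.png

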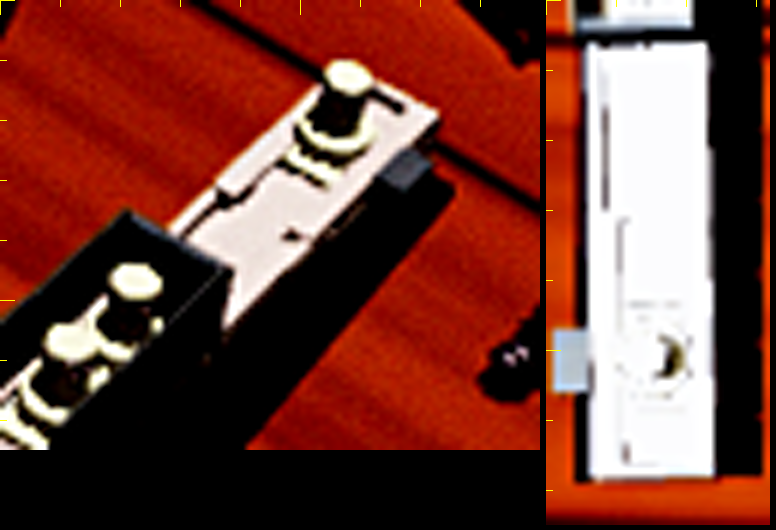

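Emit:
servo_tool --plan '[{"fingers": 0.4,"dp": [-2.4,-3.1,0.5],"rot": [0.005,0,0.012]},{"fingers": 0.4,"dp": [-2.4,-3.1,0.5],"rot": [0,0,0]},{"fingers": 0.4,"dp": [-2.4,-3.1,1],"rot": [0,0,0]},{"fingers": 0.4,"dp": [-2.4,-3.1,1],"rot": [0,0,0]},{"fingers": 0.4,"dp": [-2.4,-3.1,1],"rot": [0,0,0]}]'

```text
time: 2.33
position: [0.3119, 0.3236, 0.2342]
ee_rot: [0.087, -0.023, 0.996, 0.002]
wrist_force: [0.2, 1.2, 0.0]
width: 0.004
```

Emit:
servo_tool --plan '[{"fingers": 0.4,"dp": [-2.4,-3.1,1],"rot": [0,0,0]},{"fingers": 0.4,"dp": [-2.4,-3.1,1],"rot": [0,0,0]},{"fingers": 0.4,"dp": [-2.4,-3.1,1],"rot": [0,0,0]},{"fingers": 0.4,"dp": [-2.4,-3.1,1],"rot": [0,0,0]},{"fingers": 0.4,"dp": [0,0,0],"rot": [0,0,0]}]'

```text
time: 2.75
position: [0.4224, 0.2007, 0.2111]
ee_rot: [0.088, -0.02, 0.996, 0.0]
wrist_force: [-0.3, 0.7, 0.9]
width: 0.0041
```

```bash
sed -i 's/LOW=np.array(.*/LOW=np.array([.4535,.2110,.030])/' h.py; python3 - <<'E'
from h import *
go(slope(.003,0,.022+.018),RC)
E
```

```text
t 2.75 pos [0.4224 0.2007 0.2111] f [-0.3  0.7  0.9] w 0.0040826723957824405
rot [-0.006  0.001 -0.019] deg 1.1452514587151799 then dp cm [-0.27  0.84 14.39] len 14.41499995951454
```

Emit:
servo_tool --plan '[{"fingers": 0.4,"dp": [-0.3,0.8,0],"rot": [-0.006,0,-0.019]},{"fingers": 0.4,"dp": [0,0,4],"rot": [0,0,0]},{"fingers": 0.4,"dp": [0,0,4],"rot": [0,0,0]},{"fingers": 0.4,"dp": [0,0,4],"rot": [0,0,0]},{"fingers": 0.4,"dp": [0,0,2.4],"rot": [0,0,0]}]'

```text
time: 3.17
position: [0.4443, 0.2164, 0.0672]
ee_rot: [0.086, -0.034, 0.996, 0.004]
wrist_force: [-1.0, -0.5, -0.7]
width: 0.0039
```

Emit:
servo_tool --plan '[{"fingers": 0.4,"dp": [0,0,0],"rot": [0,0,0]}]'

```text
time: 3.25
position: [0.4428, 0.2157, 0.0659]
ee_rot: [0.083, -0.034, 0.996, 0.003]
wrist_force: [-1.3, -1.6, -0.1]
width: 0.004
```

```bash
python3 - <<'E'
from h import *
go(slope(.003,0,.022+.0105),RC)
s=eyes.snapshot('scene');t=eyes.snapshot('top')
for p in (s,t): print(proj(p,[slope(.003,0,.018),slope(.042,0,.04)]))
comp([(s,360,245,70,80,6),(t,228,225,50,70,7)],'pre.png',500)
E
```

```text
t 3.25 pos [0.4428 0.2157 0.0659] f [-1.3 -1.6 -0.1] w 0.003985578661942165
rot [ 0.001 -0.007  0.009] deg 0.659959274107679 then dp cm [-0.71 -0.53  0.47] len 0.9980262722635266
[[404.6553 271.1527]
 [397.7538 271.9166]]
[[250.1127 275.406 ]
 [248.6891 260.1305]]
(500, 782, 3)
```

View pics/pre.png

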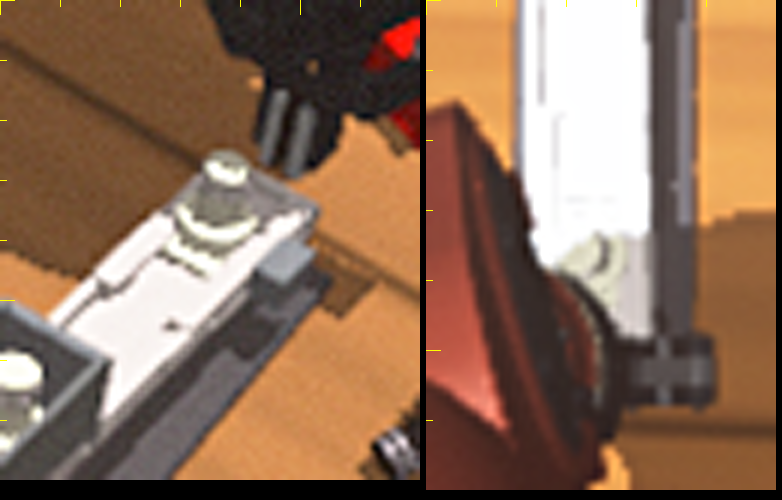

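Emit:
servo_tool --plan '[{"fingers": 0.4,"dp": [-0.7,-0.5,0.3],"rot": [0,-0.007,0.009]},{"fingers": 0.4,"dp": [0,0,0],"rot": [0,0,0]},{"fingers": 0.4,"dp": [0,0,0.15],"rot": [0,0,0]},{"fingers": 0.4,"dp": [0,0,0],"rot": [0,0,0]}]'

```text
time: 3.68
position: [0.4542, 0.2108, 0.068]
ee_rot: [0.091, -0.028, 0.995, 0.004]
wrist_force: [0.7, 0.3, -0.0]
width: 0.0041
```

Emit:
servo_tool --plan '[{"fingers": 0.4,"dp": [0,0,0.1],"rot": [0,0,0]},{"fingers": 0.4,"dp": [0,0,0],"rot": [0,0,0]}]'

```text
time: 3.85
position: [0.4537, 0.2106, 0.0662]
ee_rot: [0.091, -0.028, 0.995, 0.004]
wrist_force: [-0.5, -0.2, 0.6]
width: 0.0038
```

Emit:
servo_tool --plan '[{"fingers": 0.4,"dp": [0,0,0.1],"rot": [0,0,0]},{"fingers": 0.4,"dp": [0,0,0],"rot": [0,0,0]}]'

```text
time: 4.02
position: [0.4538, 0.2106, 0.0649]
ee_rot: [0.09, -0.028, 0.996, 0.004]
wrist_force: [-0.0, 0.3, -0.7]
width: 0.0043
```

Emit:
servo_tool --plan '[{"fingers": 0.4,"dp": [0,0,0.1],"rot": [0,0,0]},{"fingers": 0.4,"dp": [0,0,0],"rot": [0,0,0]}]'

```text
time: 4.18
position: [0.4539, 0.2106, 0.0638]
ee_rot: [0.09, -0.028, 0.996, 0.004]
wrist_force: [-0.6, 0.4, -0.6]
width: 0.0042
```

```bash
python3 - <<'E'
from h import *
go(slope(.003,0,.022+.0105),RC)
E
```

```text
t 4.18 pos [0.4539 0.2106 0.0638] f [-0.6  0.4 -0.6] w 0.004204940783957338
rot [ 0.002  0.006 -0.002] deg 0.4023297299164195 then dp cm [0.33 0.04 0.07] len 0.33686429446313054
```

Emit:
servo_tool --plan '[{"fingers": 0.4,"dp": [0,0,0.1],"rot": [0,0,0]},{"fingers": 0.4,"dp": [0,0,0],"rot": [0,0,0]}]'

```text
time: 4.35
position: [0.4541, 0.2106, 0.0628]
ee_rot: [0.09, -0.028, 0.996, 0.004]
wrist_force: [0.2, -0.6, -0.8]
width: 0.0041
```

Emit:
servo_tool --plan '[{"fingers": 0.4,"dp": [0,0,0.1],"rot": [0,0,0]},{"fingers": 0.4,"dp": [0,0,0],"rot": [0,0,0]}]'

```text
time: 4.52
position: [0.4543, 0.2106, 0.0618]
ee_rot: [0.09, -0.028, 0.996, 0.004]
wrist_force: [-0.6, 1.0, 0.1]
width: 0.004
```

Emit:
servo_tool --plan '[{"fingers": 0.4,"dp": [0,0,0.1],"rot": [0,0,0]},{"fingers": 0.4,"dp": [0,0,0],"rot": [0,0,0]}]'

```text
time: 4.68
position: [0.4545, 0.2106, 0.0608]
ee_rot: [0.09, -0.028, 0.996, 0.004]
wrist_force: [-0.4, 0.6, 1.1]
width: 0.0041
```

Emit:
servo_tool --plan '[{"fingers": 0.4,"dp": [0,0,0.1],"rot": [0,0,0]},{"fingers": 0.4,"dp": [0,0,0],"rot": [0,0,0]}]'

```text
time: 4.85
position: [0.4547, 0.2106, 0.0599]
ee_rot: [0.09, -0.028, 0.996, 0.004]
wrist_force: [-0.4, 0.2, -0.0]
width: 0.0041
```

Emit:
servo_tool --plan '[{"fingers": 0.4,"dp": [0,0,0.1],"rot": [0,0,0]},{"fingers": 0.4,"dp": [0,0,0],"rot": [0,0,0]}]'

```text
time: 5.02
position: [0.455, 0.2107, 0.059]
ee_rot: [0.09, -0.028, 0.995, 0.004]
wrist_force: [-0.7, 0.7, 0.3]
width: 0.0039
```

Emit:
servo_tool --plan '[{"fingers": 0.4,"dp": [0,0,-0.25],"rot": [0,0,0]},{"fingers": 0.4,"dp": [-0.5,0,0],"rot": [0,0,0]},{"fingers": 0.4,"dp": [-0.3,0,0],"rot": [0,0,0]}]'

```text
time: 5.27
position: [0.463, 0.2112, 0.0633]
ee_rot: [0.091, -0.028, 0.995, 0.004]
wrist_force: [-0.1, -0.4, 0.6]
width: 0.0039
```

Emit:
servo_tool --plan '[{"fingers": 0.4,"dp": [-0.3,0,0],"rot": [0,0,0]},{"fingers": 0.4,"dp": [-0.3,0,0],"rot": [0,0,0]}]'

```text
time: 5.43
position: [0.4669, 0.2113, 0.0635]
ee_rot: [0.089, -0.029, 0.996, 0.004]
wrist_force: [-10.4, 1.4, 1.9]
width: 0.0045
```

Emit:
servo_tool --plan '[{"fingers": 0.4,"dp": [-0.3,0,0],"rot": [0,0,0]},{"fingers": 0.4,"dp": [-0.3,0,0],"rot": [0,0,0]}]'

```text
time: 5.6
position: [0.4704, 0.2115, 0.0636]
ee_rot: [0.087, -0.029, 0.996, 0.004]
wrist_force: [-13.6, 1.5, 5.1]
width: 0.0039
```

```bash
python3 - <<'E'
from h import *
s,p,r=cur(); print(CH.inv().apply(p-LOW),CH.inv().apply(s['wrist_force']),(r.inv()*RC).as_rotvec())
E
```

```text
[ 0.0225 -0.0005  0.0302] [-12.3784   2.2774   7.3847] [ 0.0026 -0.001  -0.0014]
```

Emit:
servo_tool --plan '[{"fingers": 0.4,"dp": [-0.3,0,-0.1],"rot": [0,0,0]},{"fingers": 0.4,"dp": [-0.3,0,0],"rot": [0,0,0]}]'

```text
time: 5.77
position: [0.4761, 0.2118, 0.0656]
ee_rot: [0.087, -0.029, 0.996, 0.004]
wrist_force: [-11.1, 0.9, 0.5]
width: 0.0038
```

Emit:
servo_tool --plan '[{"fingers": 0.4,"dp": [-0.3,0,0],"rot": [0,0,0]},{"fingers": 0.4,"dp": [-0.3,0,0],"rot": [0,0,0]}]'

```text
time: 5.93
position: [0.4818, 0.2122, 0.0665]
ee_rot: [0.086, -0.029, 0.996, 0.004]
wrist_force: [-12.2, 1.6, 1.2]
width: 0.0043
```

```bash
python3 - <<'E'
from h import *
s,p,r=cur(); print(CH.inv().apply(p-LOW),CH.inv().apply(s['wrist_force']),(r.inv()*RC).as_rotvec())
t=eyes.snapshot('scene'); comp([(t,340,245,90,80,7)],'push1.png',570)
print(proj(t,[slope(.0225+.026,0,.04),slope(.042,0,.04)]))
E
```

```text
[ 0.0342 -0.0005  0.031 ] [-11.6627   2.3236   3.2672] [ 0.0026 -0.0015 -0.0012]
(570, 636, 3)
[[396.2779 273.2649]
 [397.7538 271.9166]]
```

View pics/push1.png

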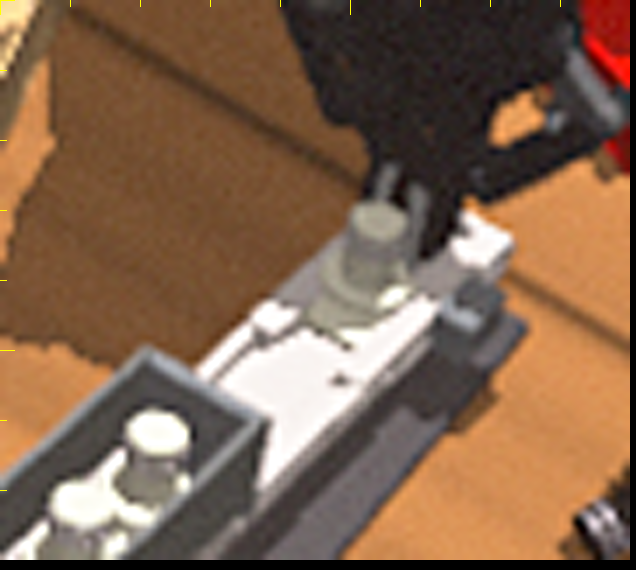

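Emit:
servo_tool --plan '[{"fingers": 0.4,"dp": [-0.4,0,0],"rot": [0,0,0]},{"fingers": 0.4,"dp": [-0.4,0,0],"rot": [0,0,0]},{"fingers": 0.4,"dp": [-0.4,0,0],"rot": [0,0,0]}]'

```text
time: 6.23
position: [0.4984, 0.2132, 0.0706]
ee_rot: [0.091, -0.028, 0.995, 0.004]
wrist_force: [-0.8, 0.5, 0.6]
width: 0.004
```

Emit:
servo_tool --plan '[{"fingers": 0.4,"dp": [-0.4,0,0],"rot": [0,0,0]},{"fingers": 0.4,"dp": [-0.4,0,0],"rot": [0,0,0]},{"fingers": 0.4,"dp": [-0.4,0,0],"rot": [0,0,0]},{"fingers": 0.4,"dp": [-0.4,0,0],"rot": [0,0,0]}]'

```text
time: 6.57
position: [0.5137, 0.214, 0.0734]
ee_rot: [0.09, -0.028, 0.995, 0.004]
wrist_force: [-0.0, 0.3, 0.0]
width: 0.0043
```

Emit:
servo_tool --plan '[{"fingers": 0.4,"dp": [-0.4,0,0],"rot": [0,0,0]},{"fingers": 0.4,"dp": [-0.4,0,0],"rot": [0,0,0]},{"fingers": 0.4,"dp": [-0.4,0,0],"rot": [0,0,0]},{"fingers": 0.4,"dp": [-0.4,0,0],"rot": [0,0,0]}]'

```text
time: 6.9
position: [0.5292, 0.215, 0.0762]
ee_rot: [0.09, -0.029, 0.996, 0.004]
wrist_force: [-1.2, -0.2, -0.6]
width: 0.0044
```

```bash
python3 - <<'E'
from h import *
s,p,r=cur(); print(CH.inv().apply(p-LOW),CH.inv().apply(s['wrist_force']),(r.inv()*RC).as_rotvec())
E
```

```text
[ 0.0827 -0.0005  0.0323] [-1.2443 -0.1205 -0.3472] [ 0.0024  0.0063 -0.0023]
```

Emit:
servo_tool --plan '[{"fingers": 0.4,"dp": [-0.4,0,0],"rot": [0,0,0]},{"fingers": 0.4,"dp": [-0.4,0,0],"rot": [0,0,0]},{"fingers": 0.4,"dp": [-0.4,0,0],"rot": [0,0,0]},{"fingers": 0.4,"dp": [-0.4,0,0],"rot": [0,0,0]},{"fingers": 0.4,"dp": [-0.1,0,0],"rot": [0,0,0]}]'

```text
time: 7.32
position: [0.5466, 0.2159, 0.0795]
ee_rot: [0.091, -0.028, 0.995, 0.004]
wrist_force: [-0.8, 0.3, 0.6]
width: 0.0042
```

Emit:
servo_tool --plan '[{"fingers": 0.4,"dp": [0,0,0],"rot": [0,0,0]},{"fingers": 0.4,"dp": [1.0,0,0],"rot": [0,0,0]},{"fingers": 0.4,"dp": [0,0,-3.5],"rot": [0,0,0]},{"fingers": 0.4,"dp": [1,0,-3.5],"rot": [0,0,0]},{"fingers": 6,"dp": [1,0,-3],"rot": [0,0,0]}]'

```text
time: 7.73
position: [0.4979, 0.2126, 0.1736]
ee_rot: [0.091, -0.028, 0.995, 0.004]
wrist_force: [0.6, -0.8, 0.3]
width: 0.0149
```

```bash
python3 - <<'E'
from h import *
s,p,r=cur(); print(CH.inv().apply(p-LOW),s['wrist_force'])
s=eyes.snapshot('scene');t=eyes.snapshot('top')
np.save('s2.npy',s,allow_pickle=True);np.save('t2.npy',t,allow_pickle=True)
for p in (s,t):
  print(proj(p,[slope(a,0,.04) for a in (.115,.127,.139)]).tolist())
  for r in nets.cut_out(p,'insulator')[:4]: print(r['location'],r['confidence'],r['pixels'].sum())
comp([(s,345,270,70,70,6),(t,232,205,40,60,7)],'win.png',430)
E
```

```text
[ 0.0686 -0.001   0.1337] [ 0.5906 -0.7506  0.3441]
[[380.59207013311186, 287.59084559877306], [377.6428816144817, 290.2836411648653], [374.6556942715352, 293.010899583706]]
[377.3, 297.6] 0.6 174
[[248.4263818211697, 231.73330242396], [248.38554402435346, 227.0872542299169], [248.345363184757, 222.4476596339746]]
[419.6, 222.8] 0.72 1993
[253.3, 229.2] 0.69 162
(430, 712, 3)
```

View pics/win.png

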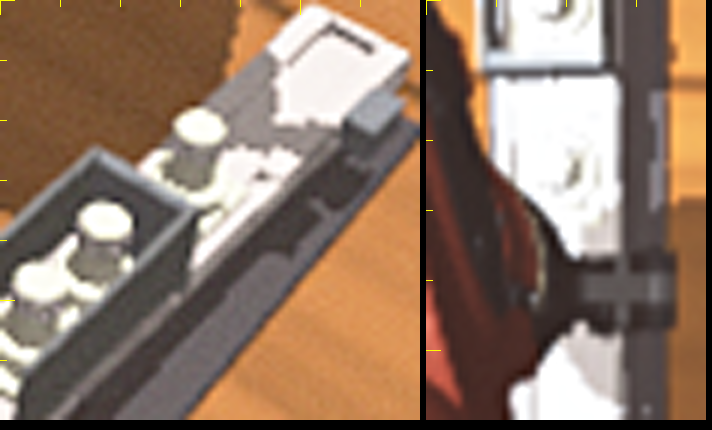

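```bash
python3 - <<'E'
from h import *
go(slope(.126,0,.043),RC)
E
```

```text
t 7.93 pos [0.4986 0.213  0.1732] f [-0.9  0.1 -0.1] w 0.04479291684159837
rot [ 0.003  0.009 -0.002] deg 0.5431209883362416 then dp cm [-5.67  0.07  9.02] len 10.648480514769306
```

Emit:
servo_tool --plan '[{"fingers": 6,"dp": [-2.8,0,0],"rot": [0.003,0.009,0]},{"fingers": 6,"dp": [-2.9,0.1,0],"rot": [0,0,0]},{"fingers": 6,"dp": [0,0,3],"rot": [0,0,0]},{"fingers": 6,"dp": [0,0,2],"rot": [0,0,0]},{"fingers": 6,"dp": [0,0,0],"rot": [0,0,0]}]'

```text
time: 8.35
position: [0.5605, 0.2164, 0.1274]
ee_rot: [0.082, -0.028, 0.996, 0.001]
wrist_force: [-2.4, 0.2, -0.2]
width: 0.06
```

```bash
python3 - <<'E'
from h import *
go(slope(.126,0,.043),RC)
E
```

```text
t 8.35 pos [0.5605 0.2164 0.1274] f [-2.4  0.2 -0.2] w 0.05996303005442443
rot [-0.003 -0.01  -0.003] deg 0.6315211825492828 then dp cm [-0.35  0.1   3.43] len 3.4519088998050873
```

Emit:
servo_tool --plan '[{"fingers": 6,"dp": [-0.3,0.1,1],"rot": [0,-0.008,0]},{"fingers": 6,"dp": [0,0,1.2],"rot": [0,0,0]},{"fingers": 6,"dp": [0,0,1.2],"rot": [0,0,0]},{"fingers": 6,"dp": [0,0,0],"rot": [0,0,0]},{"fingers": 6,"dp": [0,0,0],"rot": [0,0,0]}]'

```text
time: 8.77
position: [0.5709, 0.2188, 0.0996]
ee_rot: [0.089, -0.028, 0.996, 0.002]
wrist_force: [-0.5, -0.7, -0.2]
width: 0.0597
```

```bash
python3 - <<'E'
from h import *
go(slope(.126,0,.043),RC)
E
```

```text
t 8.77 pos [0.5709 0.2188 0.0996] f [-0.5 -0.7 -0.2] w 0.05967424527322526
rot [-0.001  0.004 -0.002] deg 0.259567829659834 then dp cm [ 0.2  -0.08  0.51] len 0.5541303164699896
```

Emit:
servo_tool --plan '[{"fingers": 6,"dp": [0.1,0,0.5],"rot": [0,0,0]},{"fingers": 6,"dp": [0,0,0],"rot": [0,0,0]},{"fingers": 1,"dp": [0,0,0],"rot": [0,0,0]},{"fingers": 1,"dp": [0,0,0],"rot": [0,0,0]},{"fingers": 1,"dp": [0,0,0],"rot": [0,0,0]}]' --force 35

```text
time: 9.18
position: [0.5717, 0.2191, 0.0953]
ee_rot: [0.09, -0.028, 0.996, 0.002]
wrist_force: [-0.6, -0.7, 0.9]
width: 0.0242
```

Emit:
servo_tool --plan '[{"fingers": 1,"dp": [0,0,0],"rot": [0,0,0]},{"fingers": 1,"dp": [0,0,0],"rot": [0,0,0]}]'

```text
time: 9.35
position: [0.5717, 0.219, 0.0954]
ee_rot: [0.09, -0.028, 0.996, 0.002]
wrist_force: [-1.7, -0.7, 4.9]
width: 0.0166
```

```bash
python3 - <<'E'
from h import *
go(slope(.126,0,.043),RC)
E
```

```text
t 9.35 pos [0.5717 0.219  0.0954] f [-1.7 -0.7  4.9] w 0.016561917154270807
rot [-0.001  0.006 -0.002] deg 0.3733502091683487 then dp cm [ 0.2  -0.1   0.08] len 0.2346807560657003
```

Emit:
servo_tool --plan '[{"fingers": 1,"dp": [0,0,-0.2],"rot": [0,0,0]},{"fingers": 1,"dp": [0,0,-0.5],"rot": [0,0,0]},{"fingers": 1,"dp": [0,0,-1.5],"rot": [0,0,0]},{"fingers": 1,"dp": [0,0,-2],"rot": [0,0,0]},{"fingers": 1,"dp": [0,0,-2],"rot": [0,0,0]}]'

```text
time: 9.77
position: [0.5597, 0.2182, 0.1563]
ee_rot: [0.089, -0.028, 0.996, 0.002]
wrist_force: [-0.3, -0.7, 0.2]
width: 0.0164
```

```bash
python3 - <<'E'
from h import *
yc=np.radians(20); C=np.array([.477,-.0275,0]); RK=frame(yc)
go(C+Ro.from_euler('z',yc).apply([-.048,0,.003+.043+.10]),RK)
s=eyes.snapshot('scene');t=eyes.snapshot('top')
for p in (s,t):
  c=nets.cut_out(p,'caddy')
  for r in c[:3]:
    v,u=np.nonzero(r['pixels']); (a,b),(w,h),an=cv2.minAreaRect(np.c_[u,v].astype(np.float32)); print(r['location'],r['confidence'],(a,b),w,h,an)
comp([(s,335,215,80,110,5),(t,300,215,90,100,5)],'held.png',550)
E
```

```text
t 9.77 pos [0.5597 0.2182 0.1563] f [-0.3 -0.7  0.2] w 0.01644911112625878
rot [-0.027  0.177 -0.291] deg 19.605909468793183 then dp cm [ 20.98 -20.26   1.03] len 29.184014980165262
[439.1, 233.5] 0.82 (439.0245056152344, 238.27049255371094) 67.98758697509766 57.23249435424805 39.80556869506836
[319.9, 237.6] 0.68 (321.367431640625, 240.11196899414062) 59.96416091918945 53.481544494628906 14.826478958129883
[273.2, 333.4] 0.88 (276.82159423828125, 338.5563049316406) 42.225547790527344 21.71772575378418 86.53176879882812
[341.2, 268.3] 0.71 (342.6377258300781, 270.1233215332031) 59.135406494140625 54.58342742919922 71.20011138916016
(550, 862, 3)
```

View pics/held.png

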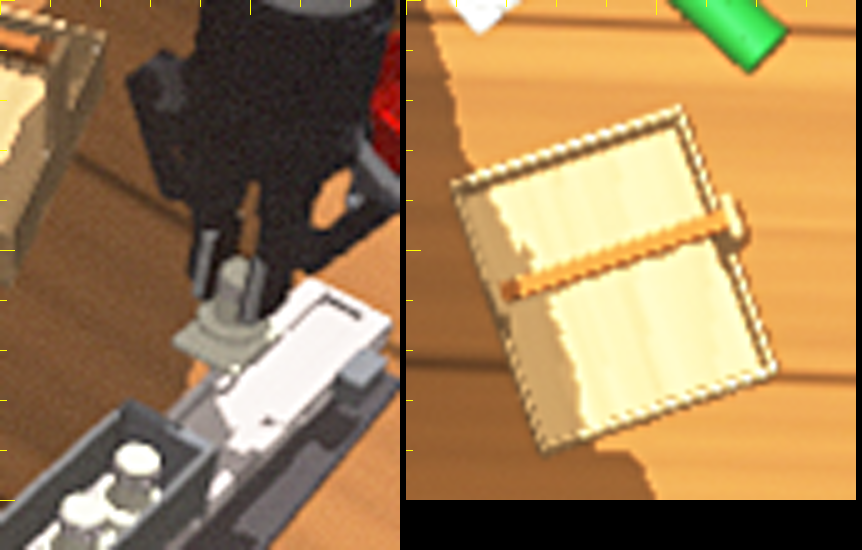

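Emit:
servo_tool --plan '[{"fingers": 1,"dp": [0,0,-1.5],"rot": [-0.007,0.044,-0.073]},{"fingers": 1,"dp": [0,0,-1.5],"rot": [-0.007,0.044,-0.073]},{"fingers": 1,"dp": [0,0,0],"rot": [-0.007,0.044,-0.073]},{"fingers": 1,"dp": [0,0,0],"rot": [-0.007,0.044,-0.073]},{"fingers": 1,"dp": [2.6,-2.5,0],"rot": [0,0,0]}]'

```text
time: 10.38
position: [0.5435, 0.1887, 0.1832]
ee_rot: [0.001, -0.178, 0.984, 0.002]
wrist_force: [0.2, -1.3, 0.0]
width: 0.0164
```

Emit:
servo_tool --plan '[{"fingers": 1,"dp": [2.6,-2.5,0],"rot": [0,0,0]},{"fingers": 1,"dp": [2.6,-2.5,0],"rot": [0,0,0]},{"fingers": 1,"dp": [2.6,-2.5,0],"rot": [0,0,0]},{"fingers": 1,"dp": [2.6,-2.5,0],"rot": [0,0,0]},{"fingers": 1,"dp": [2.6,-2.5,0],"rot": [0,0,0]}]'

```text
time: 10.8
position: [0.459, 0.0225, 0.1837]
ee_rot: [0.0, -0.174, 0.985, 0.001]
wrist_force: [1.6, -1.3, -0.7]
width: 0.017
```

Emit:
servo_tool --plan '[{"fingers": 1,"dp": [2.6,-2.5,0],"rot": [0,0,0]},{"fingers": 1,"dp": [2.0,-2.0,0],"rot": [0,0,0]},{"fingers": 1,"dp": [0,0,0],"rot": [0,0,0]},{"fingers": 1,"dp": [0,0,0],"rot": [0,0,0]}]'

```text
time: 11.13
position: [0.432, -0.0353, 0.184]
ee_rot: [0.001, -0.172, 0.985, 0.001]
wrist_force: [0.1, 0.3, -0.7]
width: 0.0166
```

```bash
cat >> h.py <<'E'
yc=np.radians(20); C=np.array([.477,-.0275,0]); RK=frame(yc)
def cad(x,y,z): return C+Ro.from_euler('z',yc).apply([x,y,z])
E
python3 - <<'E'
from h import *
go(cad(-.048,0,.046),RK)
E
```

```text
t 11.13 pos [ 0.432  -0.0353  0.184 ] f [ 0.1  0.3 -0.7] w 0.016579221171356223
rot [ 0.002  0.002 -0.002] deg 0.1964043331927223 then dp cm [ 0.3 -0.8 13.8] len 13.827481047038882
```

Emit:
servo_tool --plan '[{"fingers": 1,"dp": [0.3,-0.8,0],"rot": [0,0,0]},{"fingers": 1,"dp": [0,0,3],"rot": [0,0,0]},{"fingers": 1,"dp": [0,0,3],"rot": [0,0,0]},{"fingers": 1,"dp": [0,0,3],"rot": [0,0,0]},{"fingers": 1,"dp": [0,0,0],"rot": [0,0,0]}]'

```text
time: 11.55
position: [0.43, -0.0414, 0.0904]
ee_rot: [-0.002, -0.175, 0.985, 0.002]
wrist_force: [-1.5, 0.9, -1.4]
width: 0.0163
```

```bash
python3 - <<'E'
from h import *
go(cad(-.048,0,.0468),RK)
E
```

```text
t 11.55 pos [ 0.43   -0.0414  0.0904] f [-1.5  0.9 -1.4] w 0.016255689642161265
rot [ 0.005 -0.003  0.002] deg 0.38114655643972134 then dp cm [-0.09 -0.3   4.36] len 4.374166223188958
```

Emit:
servo_tool --plan '[{"fingers": 1,"dp": [0,-0.2,1.5],"rot": [0,0,0]},{"fingers": 1,"dp": [0,0,1.3],"rot": [0,0,0]},{"fingers": 1,"dp": [0,0,1],"rot": [0,0,0]},{"fingers": 1,"dp": [0,0,0],"rot": [0,0,0]}]'

```text
time: 11.88
position: [0.4371, -0.0441, 0.0577]
ee_rot: [0.004, -0.175, 0.985, 0.001]
wrist_force: [3.4, 3.2, 3.3]
width: 0.0163
```

Emit:
servo_tool --plan '[{"fingers": 1,"dp": [0,0,0.2],"rot": [0,0,0]},{"fingers": 1,"dp": [0,0,0],"rot": [0,0,0]}]'

```text
time: 12.05
position: [0.4372, -0.0442, 0.0567]
ee_rot: [0.004, -0.175, 0.985, 0.0]
wrist_force: [4.2, 3.7, 10.3]
width: 0.0162
```

Emit:
servo_tool --plan '[{"fingers": 1,"dp": [0,0,0.2],"rot": [0,0,0]},{"fingers": 1,"dp": [0,0,0],"rot": [0,0,0]}]'

```text
time: 12.22
position: [0.4377, -0.0442, 0.0551]
ee_rot: [0.005, -0.175, 0.985, 0.0]
wrist_force: [5.8, 3.5, 10.7]
width: 0.0162
```

```bash
python3 - <<'E'
from h import *
s=eyes.snapshot('scene');t=eyes.snapshot('top')
comp([(s,275,195,90,85,5),(t,300,225,80,90,4)],'place.png',430)
p=cur()[1]
print(proj(s,[p-[0,0,.022],p-[0,0,.0438],cad(0,0,.095)]),proj(t,[p-[0,0,.022],cad(0,0,.095)]))
print(proj(s,[cad(x,y,.04) for x,y in ((.075,.065),(.075,-.065),(-.075,-.065),(-.075,.065))]))
E
```

```text
(430, 782, 3)
[[327.0556 223.4002]
 [327.0732 229.4028]
 [321.7079 216.6939]] [[347.8423 286.0443]
 [342.6872 266.5004]]
[[335.6799 259.5424]
 [286.5743 245.8543]
 [309.3186 207.8721]
 [355.7148 219.7684]]
```

View pics/place.png

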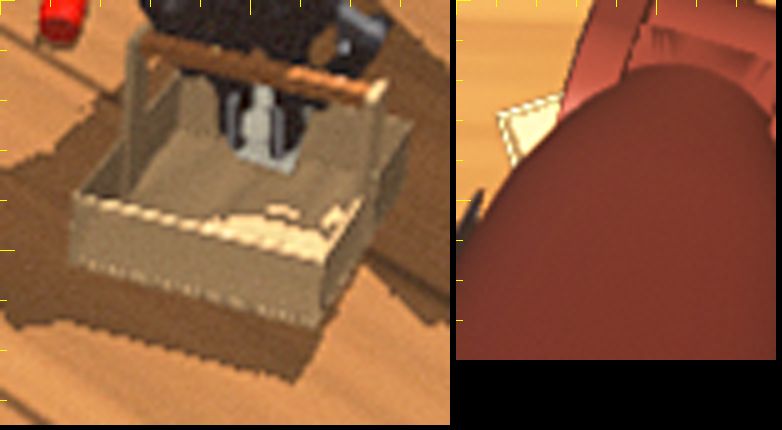

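The held insulator is inside the caddy. However, the caddy's front rim is raised: it sits at px (290,234)–(339,247), against (287,246)–(336,259) expected. The foot seems to be jammed against the rear wall, so I'll ease up and away from that wall.

Emit:
servo_tool --plan '[{"fingers": 1,"dp": [0,0,-1],"rot": [0,0,0]},{"fingers": 1,"dp": [0,0,-0.5],"rot": [0,0,0]},{"fingers": 1,"dp": [0,0,0],"rot": [0,0,0]}]'

```text
time: 12.57
position: [0.435, -0.0446, 0.0693]
ee_rot: [0.002, -0.175, 0.985, 0.0]
wrist_force: [0.1, -0.0, -0.0]
width: 0.0165
```

```bash
cat >> h.py <<'E'
def cadmask(p):
    best=min(nets.cut_out(p,'caddy'),key=lambda r:abs(r['location'][0]-320)+abs(r['location'][1]-240))
    v,u=np.nonzero(best['pixels']); 
    f=lambda k:(u[np.argmax(k)],v[np.argmax(k)])
    return best['confidence'],dict(bot=f(v),left=f(-u),right=f(u),top=f(-v))
E
python3 - <<'E'
from h import *
go(cad(-.048,0,.0468),RK)
s=eyes.snapshot('scene'); print(cadmask(s)); cv2.imwrite('pics/lift_a.png',cv2.resize(s['color'][195:280,275:365,::-1],None,fx=5,fy=5))
E
```

```text
t 12.57 pos [ 0.435  -0.0446  0.0693] f [ 0.1 -0.  -0. ] w 0.016494771691566164
rot [-0.     0.005  0.002] deg 0.28672163813201795 then dp cm [0.27 0.17 2.25] len 2.2756735399622783
(0.92, {'bot': (np.int64(335), np.int64(270)), 'left': (np.int64(289), np.int64(244)), 'right': (np.int64(356), np.int64(223)), 'top': (np.int64(301), np.int64(209))})
```

Emit:
servo_tool --plan '[{"fingers": 1,"dp": [-0.6,0.1,0],"rot": [0,0.005,0]},{"fingers": 1,"dp": [0,0,0.6],"rot": [0,0,0]},{"fingers": 1,"dp": [0,0,0],"rot": [0,0,0]}]'

```text
time: 12.92
position: [0.4389, -0.0413, 0.0607]
ee_rot: [-0.002, -0.174, 0.985, 0.0]
wrist_force: [1.5, 0.3, -0.8]
width: 0.0161
```

Emit:
servo_tool --plan '[{"fingers": 1,"dp": [0,0,0.4],"rot": [0,0,0]},{"fingers": 1,"dp": [0,0,0],"rot": [0,0,0]}]'

```text
time: 13.08
position: [0.4403, -0.0414, 0.0578]
ee_rot: [0.0, -0.174, 0.985, 0.0]
wrist_force: [3.0, 2.4, 7.8]
width: 0.0166
```

```bash
python3 - <<'E'
from h import *
go(cad(-.042,0,.0468),RK)
s=eyes.snapshot('scene'); print(cadmask(s)); cv2.imwrite('pics/lift_b.png',np.hstack([cv2.imread('pics/lift_a.png')[:,:400],cv2.resize(s['color'][195:280,275:355,::-1],None,fx=5,fy=5)]))
E
```

```text
t 13.08 pos [ 0.4403 -0.0414  0.0578] f [3.  2.4 7.8] w 0.01664955062283483
rot [0.001 0.    0.001] deg 0.08450740111852871 then dp cm [0.28 0.05 1.1 ] len 1.1323024736091238
(0.89, {'bot': (np.int64(333), np.int64(269)), 'left': (np.int64(289), np.int64(247)), 'right': (np.int64(356), np.int64(220)), 'top': (np.int64(299), np.int64(210))})
```

View pics/lift_b.png

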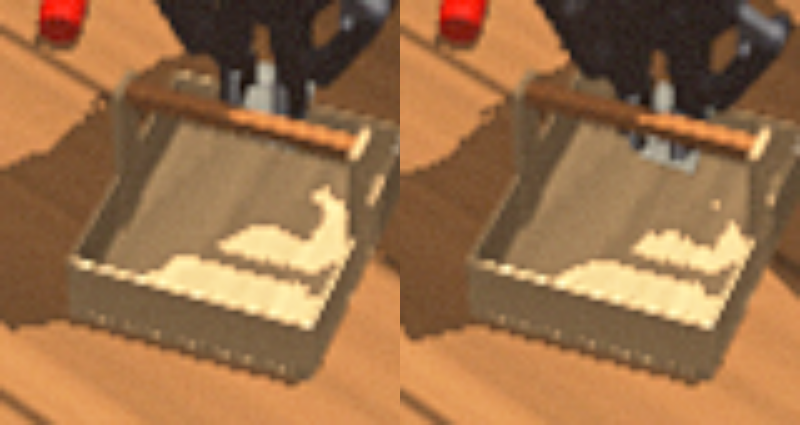

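```bash
python3 - <<'E'
from h import *
s=np.load('s2.npy',allow_pickle=True).item(); p=cur()[1]
inv=lambda X: Ro.from_euler('z',-yc).apply(np.array(X)-C)
print('tool in caddy',inv(p))
for z in (.003,.008,.014): print(z,inv(onz(s,[(324,226.5),(334,229.5),(329,228)],z)))
print(proj(s,[p-[0,0,h]+Ro.from_euler('z',yc).apply([.02,0,0]) for h in (.040,.045,.05,.055)]), proj(s,[cad(-.072,y,.003) for y in (-.06,0,.06)]),proj(s,[cad(0,y,z) for y in (-.06,.06) for z in (.085,.095)]))
E
```

```text
tool in caddy [-0.0391 -0.0005  0.058 ]
0.003 [[-0.058  -0.0169  0.003 ]
 [-0.0568  0.0119  0.003 ]
 [-0.0574 -0.0024  0.003 ]]
0.008 [[-0.0532 -0.015   0.008 ]
 [-0.0519  0.0137  0.008 ]
 [-0.0526 -0.0006  0.008 ]]
0.014 [[-0.0474 -0.0127  0.014 ]
 [-0.0462  0.0158  0.014 ]
 [-0.0468  0.0016  0.014 ]]
[[324.4643 233.6624]
 [324.4746 235.0304]
 [324.4848 236.3919]
 [324.4949 237.7469]] [[310.948  219.1962]
 [331.7955 224.6557]
 [353.0837 230.2316]] [[299.4818 213.8349]
 [299.3366 210.896 ]
 [344.5128 225.5735]
 [344.5927 222.6265]]
```

```bash
python3 - <<'E'
from h import *
s=np.load('s2.npy',allow_pickle=True).item(); p=np.array([.5597,.2182,.1563])
q=np.array([.089,-.028,.996,.002]);R=Ro.from_quat(np.r_[q[1:],q[0]])
f=lambda d,e,h: proj(s,[p+R.apply([d,e,h])])[0]
for d in (0,.007,.014):
  print(d,'foot corners',[np.round((f(d+a,b,.0438)-[335,215])*5) for a,b in ((-.02,-.016),(-.02,.016),(.02,.016),(.02,-.016))],'stemtop',np.round((f(d,0,.0038)-[335,215])*5))
im=cv2.imread('pics/held.png'); cv2.imwrite('pics/held2.png',cv2.resize(im[220:400,140:340],None,fx=3,fy=3,interpolation=cv2.INTER_CUBIC))
E
```

```text
0 foot corners [array([167., 345.]), array([229., 380.]), array([278., 335.]), array([217., 301.])] stemtop [238. 269.]
0.007 foot corners [array([176., 337.]), array([238., 372.]), array([287., 327.]), array([226., 293.])] stemtop [247. 262.]
0.014 foot corners [array([185., 329.]), array([246., 364.]), array([295., 319.]), array([234., 286.])] stemtop [256. 254.]
```

View pics/held2.png

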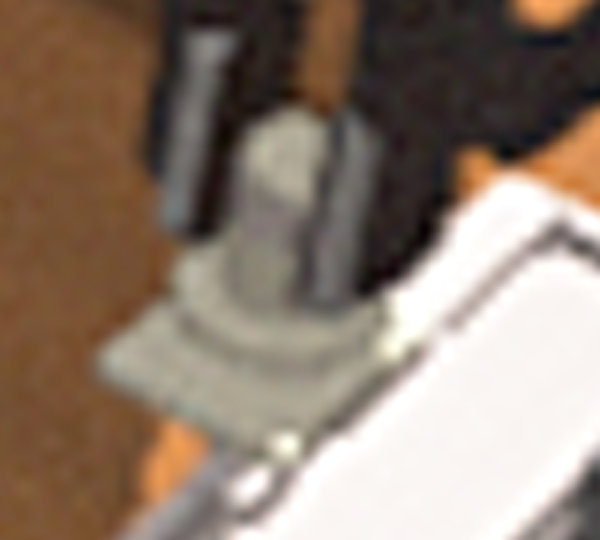

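The evidence fits the insulator having pitched about 25–30° in the jaws, with its foot swung towards the rear wall. I'll lift clear and measure the pitch by fitting its outline.

Emit:
servo_tool --plan '[{"fingers": 1,"dp": [0,0,-1.5],"rot": [0,0,0]},{"fingers": 1,"dp": [0,0,-2.5],"rot": [0,0,0]},{"fingers": 1,"dp": [0,0,-3.5],"rot": [0,0,0]},{"fingers": 1,"dp": [0,0,-2.5],"rot": [0,0,0]},{"fingers": 1,"dp": [0,0,-1.0],"rot": [0,0,0]}]'

```text
time: 13.6
position: [0.4404, -0.0419, 0.1705]
ee_rot: [0.0, -0.174, 0.985, -0.0]
wrist_force: [1.0, -0.4, 0.1]
width: 0.0168
```

Emit:
servo_tool --plan '[{"fingers": 1,"dp": [0,0,0],"rot": [0,0,0]}]'

```text
time: 13.68
position: [0.4406, -0.0419, 0.1696]
ee_rot: [0.001, -0.174, 0.985, -0.001]
wrist_force: [0.3, -0.3, -0.5]
width: 0.0166
```

```bash
cat > fit.py <<'E'
from h import *
def parts():
    a=np.linspace(0,2*np.pi,24,endpoint=False); ring=lambda r,z0,z1:np.array([[r*np.cos(x),r*np.sin(x),z] for x in a for z in(z0,z1)])
    return [np.array([[x,y,z] for x in(-.02,.02) for y in(-.016,.016) for z in(0,.005)]),ring(.009,0,.04),ring(.015,.011,.015)]
def sil(p,P,R,th,d,hh,only=None):
    # model: pitched th (foot towards -x of thing frame), grip point = TCP+3mm along z, hh below grip to underside
    m=np.zeros((480*4,640*4),np.uint8); B=Ro.from_matrix(np.diag([-1,1,-1.]))
    for X in parts():
        Y=Ro.from_euler('y',th).apply(X-[0,0,hh])+[d,0,0]
        W=P+R.apply([0,0,.003])+(R*B).apply(Y)
        cv2.fillConvexPoly(m,cv2.convexHull((proj(p,W)*4+1.5).astype(np.float32)).astype(np.int32),1)
    return m
if __name__=='__main__':
    s=eyes.snapshot('scene'); st,P,R=cur(); np.save('s3.npy',s,allow_pickle=True)
    c=proj(s,[P+R.apply([0,0,.03])])[0]; print('P',P,'exp px',c,'f',st['wrist_force'],'w',st['width'])
    im=cv2.resize(s['color'],None,fx=4,fy=4,interpolation=cv2.INTER_LINEAR); hsv=cv2.cvtColor(im,cv2.COLOR_RGB2HSV)
    M=((hsv[:,:,1]<75)&(hsv[:,:,2]>95)); k=np.zeros(M.shape,bool);u,v=(c*4).astype(int);k[v-80:v+80,u-80:u+80]=1;M&=k
    n,l,stt,_=cv2.connectedComponentsWithStats(M.astype(np.uint8)); j=1+np.argmax(stt[1:,4]); M=l==j; print('mask',stt[j],M.sum()/16)
    for r in nets.cut_out(s,'insulator')[:3]: print(r['location'],r['confidence'],r['pixels'].sum(),(np.kron(r['pixels'],np.ones((4,4)))*M).sum()/16)
    res=[]
    for th in np.radians(np.arange(-45,46,5)):
        for d in (-.006,0,.006):
            for hh in (.034,.038,.042,.046):
                m=sil(s,P,R,th,d,hh)>0; res.append(((m&M).sum()/(m|M).sum(),np.degrees(th),d,hh))
    for r in sorted(res)[::-1][:6]: print(np.round(r,3))
    cv2.imwrite('pics/held3.png',im[v-80:v+80,u-80:u+80,::-1]); cv2.imwrite('pics/mask3.png',M[v-80:v+80,u-80:u+80]*255)
E
python3 fit.py
```

```text
P [ 0.4397 -0.0417  0.1681] exp px [327.1893 193.4853] f [-0.8729  0.5777 -1.2762] w 0.016519431453056337
mask [1288  716   55   73 1761] 110.0625
[435.2, 315.9] 0.6 233 0.0
[323.8, 188.1] 0.45 112 92.125
[301.8, 295.5] 0.21 235 0.0
[ 0.483 45.     0.006  0.034]
[ 0.473 45.     0.006  0.038]
[ 0.463 40.     0.     0.034]
[ 0.454 40.     0.006  0.034]
[ 0.45  35.     0.     0.034]
[ 0.444 40.     0.     0.038][ WARN:0@6.720] global loadsave.cpp:1063 imwrite_ Unsupported depth image for selected encoder is fallbacked to CV_8U.
```

```bash
cat >> h.py <<'E'
def asc(p,u0,v0,w,h):
    hsv=cv2.cvtColor(p['color'],cv2.COLOR_RGB2HSV)
    for v in range(v0,v0+h): print('%3d '%v+''.join('#' if hsv[v,u,2]<75 else ('W' if hsv[v,u,1]<75 else '.') for u in range(u0,u0+w)))
E
python3 - <<'E'
from h import *; from fit import sil
s=np.load('s3.npy',allow_pickle=True).item(); st,P,R=cur()
asc(s,305,165,40,45)
for th in (0,25,40):
    m=sil(s,P,R,np.radians(th),.003,.038)[::4,::4]
    v,u=np.nonzero(m);print(th,u.min(),u.max(),v.min(),v.max())
    B=Ro.from_matrix(np.diag([-1,1,-1.])); X=np.array([[-.02,-.016,0],[.02,-.016,0],[.02,.016,0],[-.02,.016,0],[0,0,.04]])
    print(np.round(proj(s,P+R.apply([0,0,.003])+(R*B).apply(Ro.from_euler('y',th,degrees=True).apply(X-[0,0,.038])+[.003,0,0]))).tolist())
E
```

```text
165 ###########.######################.....#
166 .################################......#
167 .###############################......#W
168 .###############################......WW
169 ..##################..##########.......W
170 ..##################...#########.......#
171 ...################....#########......##
172 ....###############....#########.....###
173 ....###############.....########....####
174 .....##############.....########...#####
175 ......#############.....################
176 ...........#########.....###############
177 ............########.....###############
178 ............########.....##############.
179 .............#######.WWWW#############..
180 .............##WW###WWWWW############...
181 .............##WW###WWWWW###########....
182 .............##WW###WWWW#W#####WW##.....
183 .............##WW##WWWWW#WW####WW.......
184 .............##WW#WWWWWW#WW####WW.......
185 .............##WW#WWWWWW#WW####W........
186 .............##WWWWWWWWW#WW####.........
187 .............##WWWWWWWWW#WW####.........
188 ..............#WW#WWWWWW#WW####.........
189 ...............W
[... 523 characters left out ...]
 ........................................
202 ........................................
203 ........................................
204 ........................................
205 ........................................
206 ........................................
207 ........................................
208 ........................................
209 ........................................
0 319 336 184 204
[[324.0, 191.0], [318.0, 201.0], [330.0, 204.0], [336.0, 194.0], [327.0, 185.0]]
25 321 338 183 201
[[326.0, 184.0], [321.0, 198.0], [333.0, 201.0], [338.0, 187.0], [327.0, 186.0]]
40 323 339 180 198
[[327.0, 180.0], [322.0, 195.0], [334.0, 198.0], [339.0, 183.0], [327.0, 186.0]]
```

```bash
python3 - <<'E'
from h import *
s=np.load('s3.npy',allow_pickle=True).item(); st,P,R=cur()
for h in (-.02,0,.022): print(h,np.round(proj(s,[P+R.apply([-.011,y,h]) for y in (-.009,.009)]),1).tolist(),np.round(proj(s,[P+R.apply([.011,y,h]) for y in (-.009,.009)]),1).tolist())
print(R.as_matrix(),st['q'])
# same for the held picture at the chute
t=np.array([.5597,.2182,.1563])
for h in (0,.022): print(np.round((proj(s,[t+RC.apply([-.011,y,h]) for y in (-.009,.009)])-[335,215])*5,0).tolist())
E
```

```text
-0.02 [[322.3, 179.8], [329.3, 181.5]] [[325.5, 174.4], [332.5, 176.0]]
0 [[322.3, 186.2], [329.3, 187.9]] [[325.6, 180.8], [332.5, 182.4]]
0.022 [[322.4, 193.1], [329.3, 194.8]] [[325.6, 187.6], [332.5, 189.3]]
[[-0.9394 -0.3427 -0.0028]
 [-0.3427  0.9394  0.0002]
 [ 0.0025  0.0012 -1.    ]] [-0.2602  0.2094 -0.5071  0.857  -0.0005 -0.61  ]
[[208.0, 265.0], [244.0, 284.0]]
[[200.0, 304.0], [235.0, 324.0]]
```

Emit:
servo_tool --plan '[{"fingers": 1,"dp": [0,0,0],"rot": [0,-0.1,0]},{"fingers": 1,"dp": [0,0,0],"rot": [0,-0.1,0]},{"fingers": 1,"dp": [0,0,0],"rot": [0,-0.1,0]},{"fingers": 1,"dp": [0,0,0],"rot": [0,-0.1,0]},{"fingers": 1,"dp": [0,0,0],"rot": [0,-0.1,0]}]'

```text
time: 14.2
position: [0.4382, -0.0409, 0.1668]
ee_rot: [0.244, -0.169, 0.954, 0.044]
wrist_force: [0.3, -0.6, -2.1]
width: 0.0166
```

Emit:
servo_tool --plan '[{"fingers": 1,"dp": [0,0,0],"rot": [0,-0.1,0]},{"fingers": 1,"dp": [0,0,0],"rot": [0,0,0]},{"fingers": 1,"dp": [0,0,0],"rot": [0,0,0]}]'

```text
time: 14.45
position: [0.4373, -0.0416, 0.166]
ee_rot: [0.288, -0.165, 0.942, 0.052]
wrist_force: [0.6, -0.4, -0.2]
width: 0.0167
```

```bash
python3 - <<'E'
from h import *; from fit import sil
s=eyes.snapshot('scene'); st,P,R=cur(); np.save('s4.npy',s,allow_pickle=True)
go(cad(-.043,0,.058),frame(yc,.6))
asc(s,305,170,45,42)
for h in (0,.022): print('pads',np.round(proj(s,[P+R.apply([-.011,y,h]) for y in (-.009,.009)])).tolist())
for th in (-15,0,15,30):
    B=Ro.from_matrix(np.diag([-1,1,-1.])); X=np.array([[-.02,-.016,0],[.02,-.016,0],[.02,.016,0],[-.02,.016,0],[0,0,.04]])
    print(th,np.round(proj(s,P+R.apply([0,0,.003])+(R*B*Ro.from_euler('y',.6+np.radians(th))).apply(X-[0,0,.036]))).tolist())
E
```

```text
t 14.5 pos [ 0.4387 -0.042   0.167 ] f [ 0.1  0.2 -0.7] w 0.01643622156115897
rot [ 0.001 -0.006 -0.002] deg 0.3561048626216718 then dp cm [6.33 0.05 8.87] len 10.897989514784687
170 .........##############......######.....#####
171 .........##############......######....W#####
172 ...........############......######....######
173 .............#########......#######...#######
174 ...............#######......#######..#######.
175 ...............#######......###############..
176 ...............######.......##############...
177 ...............##WWW#.......#############....
178 ...............#WWWW##......##########.......
179 ...............#WWW##......W######...........
180 ...............#WWW##.....WWW####............
181 ...............#WWW##.....WWW####.......##...
182 ..............##WWW##.....WWW####.........#..
183 ..............#WWW##WWWW..WWW####............
184 ..............#WWWWWWWWWWWWWW####............
185 ..............#WWWWWWWWWWWWW#####............
186 ..............#WWWWWWWWWWWWW#####............
187 .............##WWWWWWWWWWWWW####.............
188 .............#WWW
[... 890 characters left out ...]
......................................
207 .............................................
208 .............................................
209 .............................................
210 .............................................
211 .............................................
pads [[323.0, 184.0], [329.0, 185.0]]
pads [[321.0, 193.0], [328.0, 194.0]]
-15 [[323.0, 194.0], [317.0, 200.0], [329.0, 203.0], [335.0, 197.0], [327.0, 184.0]]
0 [[324.0, 190.0], [318.0, 200.0], [330.0, 203.0], [336.0, 193.0], [327.0, 184.0]]
15 [[325.0, 186.0], [320.0, 199.0], [332.0, 202.0], [337.0, 189.0], [327.0, 184.0]]
30 [[326.0, 182.0], [321.0, 196.0], [333.0, 199.0], [338.0, 185.0], [327.0, 185.0]]
```

Emit:
servo_tool --plan '[{"fingers": 1,"dp": [0,0,0],"rot": [0,-0.1,0]},{"fingers": 1,"dp": [0,0,0],"rot": [0,0,0]}]'

```text
time: 14.67
position: [0.4385, -0.0408, 0.1666]
ee_rot: [0.337, -0.163, 0.925, 0.061]
wrist_force: [-0.8, 1.4, -2.2]
width: 0.0165
```

```bash
python3 - <<'E'
from h import *
go(cad(-.043,0,.056),frame(yc,.7))
E
```

```text
t 14.67 pos [ 0.4385 -0.0408  0.1666] f [-0.8  1.4 -2.2] w 0.016491495954006317
rot [ 0.003 -0.002 -0.001] deg 0.2245990387095568 then dp cm [ 7.3  -0.06  8.31] len 11.065831224181224
```

Emit:
servo_tool --plan '[{"fingers": 1,"dp": [1.3,0,1.45],"rot": [0,0,0]},{"fingers": 1,"dp": [2,0,2.3],"rot": [0,0,0]},{"fingers": 1,"dp": [2,0,2.3],"rot": [0,0,0]},{"fingers": 1,"dp": [1.3,0,1.5],"rot": [0,0,0]},{"fingers": 1,"dp": [0,0,0],"rot": [0,0,0]}]'

```text
time: 15.08
position: [0.4362, -0.0414, 0.0634]
ee_rot: [0.333, -0.163, 0.927, 0.062]
wrist_force: [-1.4, 1.7, -0.4]
width: 0.0163
```

```bash
python3 - <<'E'
from h import *
go(cad(-.043,0,.050),frame(yc,.7)); s=eyes.snapshot('scene'); print(cadmask(s))
E
```

```text
t 15.08 pos [ 0.4362 -0.0414  0.0634] f [-1.4  1.7 -0.4] w 0.016291820349714933
rot [ 0.006 -0.01  -0.004] deg 0.6787398115514689 then dp cm [ 0.86 -0.09  1.03] len 1.3383470265394328
(0.87, {'bot': (np.int64(332), np.int64(269)), 'left': (np.int64(289), np.int64(245)), 'right': (np.int64(357), np.int64(222)), 'top': (np.int64(301), np.int64(209))})
```

Clear of the rim, and the caddy is flat. Feeling for the floor now.

Emit:
servo_tool --plan '[{"fingers": 1,"dp": [0.45,0,0.5],"rot": [0,0,0]},{"fingers": 1,"dp": [0,0,0],"rot": [0,0,0]}]'

```text
time: 15.35
position: [0.4382, -0.043, 0.0616]
ee_rot: [0.337, -0.164, 0.925, 0.059]
wrist_force: [0.7, -0.3, -0.1]
width: 0.0165
```

Emit:
servo_tool --plan '[{"fingers": 1,"dp": [0.2,0,0.23],"rot": [0,0,0]},{"fingers": 1,"dp": [0,0,0],"rot": [0,0,0]}]'

```text
time: 15.52
position: [0.4378, -0.0428, 0.0586]
ee_rot: [0.337, -0.164, 0.925, 0.059]
wrist_force: [0.4, 0.0, -0.9]
width: 0.0163
```

Emit:
servo_tool --plan '[{"fingers": 1,"dp": [0.2,0,0.23],"rot": [0,0,0]},{"fingers": 1,"dp": [0,0,0],"rot": [0,0,0]}]'

```text
time: 15.68
position: [0.4372, -0.0426, 0.0549]
ee_rot: [0.337, -0.163, 0.925, 0.06]
wrist_force: [-0.1, -0.0, -0.2]
width: 0.0167
```

Emit:
servo_tool --plan '[{"fingers": 1,"dp": [0.2,0,0.23],"rot": [0,0,0]},{"fingers": 1,"dp": [0,0,0],"rot": [0,0,0]}]'

```text
time: 15.85
position: [0.4368, -0.0424, 0.0514]
ee_rot: [0.336, -0.163, 0.925, 0.06]
wrist_force: [0.3, 0.4, -0.6]
width: 0.0165
```

Emit:
servo_tool --plan '[{"fingers": 1,"dp": [0.13,0,0.15],"rot": [0,0,0]},{"fingers": 1,"dp": [0,0,0],"rot": [0,0,0]}]'

```text
time: 16.02
position: [0.4367, -0.0423, 0.0493]
ee_rot: [0.336, -0.163, 0.926, 0.06]
wrist_force: [0.4, 0.4, 0.0]
width: 0.0164
```

Emit:
servo_tool --plan '[{"fingers": 1,"dp": [0.13,0,0.15],"rot": [0,0,0]},{"fingers": 1,"dp": [0,0,0],"rot": [0,0,0]}]'

```text
time: 16.18
position: [0.4367, -0.0423, 0.0474]
ee_rot: [0.336, -0.163, 0.925, 0.06]
wrist_force: [0.3, 0.3, -0.8]
width: 0.0164
```

Emit:
servo_tool --plan '[{"fingers": 1,"dp": [0.13,0,0.15],"rot": [0,0,0]},{"fingers": 1,"dp": [0,0,0],"rot": [0,0,0]}]'

```text
time: 16.35
position: [0.4367, -0.0424, 0.0454]
ee_rot: [0.336, -0.163, 0.925, 0.06]
wrist_force: [-0.2, 0.2, -0.6]
width: 0.0164
```

Emit:
servo_tool --plan '[{"fingers": 1,"dp": [0.13,0,0.15],"rot": [0,0,0]},{"fingers": 1,"dp": [0,0,0],"rot": [0,0,0]}]'

```text
time: 16.52
position: [0.4367, -0.0423, 0.0434]
ee_rot: [0.336, -0.163, 0.925, 0.06]
wrist_force: [-0.5, 0.0, -0.0]
width: 0.0167
```

Emit:
servo_tool --plan '[{"fingers": 1,"dp": [0.07,0,0.08],"rot": [0,0,0]},{"fingers": 1,"dp": [0,0,0],"rot": [0,0,0]}]'

```text
time: 16.68
position: [0.4367, -0.0423, 0.0425]
ee_rot: [0.337, -0.163, 0.925, 0.06]
wrist_force: [-0.0, -0.2, -0.3]
width: 0.0165
```

Emit:
servo_tool --plan '[{"fingers": 1,"dp": [0.1,0,0.11],"rot": [0,0,0]},{"fingers": 1,"dp": [0,0,0],"rot": [0,0,0]}]'

```text
time: 16.85
position: [0.4369, -0.0423, 0.0418]
ee_rot: [0.338, -0.163, 0.925, 0.06]
wrist_force: [-13.0, -3.3, 22.3]
width: 0.0165
```

Emit:
servo_tool --plan '[{"fingers": 1,"dp": [0.1,0,0.11],"rot": [0,0,0]},{"fingers": 1,"dp": [0,0,0],"rot": [0,0,0]}]'

```text
time: 17.02
position: [0.437, -0.0422, 0.0414]
ee_rot: [0.339, -0.163, 0.925, 0.06]
wrist_force: [-32.0, -10.0, 55.5]
width: 0.0163
```

```bash
python3 - <<'E'
from h import *
s=eyes.snapshot('scene'); print(cadmask(s),cur()[0]['wrist_force']); P,R=cur()[1:]
asc(s,305,200,45,42)
for th in (0,10):
    B=Ro.from_matrix(np.diag([-1,1,-1.])); X=np.array([[-.02,-.016,0],[.02,-.016,0],[.02,.016,0],[-.02,.016,0],[0,0,.04]])
    for hh in (.03,.038): print(th,hh,np.round(proj(s,P+R.apply([0,0,.003])+(R*B*Ro.from_euler('y',.7+np.radians(th))).apply(X-[0,0,hh]))).tolist())
E
```

```text
(0.64, {'bot': (np.int64(334), np.int64(269)), 'left': (np.int64(289), np.int64(245)), 'right': (np.int64(357), np.int64(221)), 'top': (np.int64(300), np.int64(209))}) [-29.823   -8.6861  53.1937]
200 ........#######....#####################....#
201 ........#######...#####################....WW
202 ........#######...########..#########.......#
203 .........######...########...########.......#
204 .........#######..#######....########......##
205 .........#######..#######....#######.......##
206 .........#######..######.....#######......###
207 ..........##############.....#######.....####
208 ..........#############......######.....#####
209 ...........############......######....######
210 .............##########......######...#######
211 ...............########.....#######..########
212 ...............########.....################.
213 ................######......###############..
214 ................##WW##......##############...
215 ................#WWW##......#############....
216 ..................W.###.....######...........
217 ..........................WWW####............
218
[... 852 characters left out ...]
..............WWWWWWWWWWWWW.................
236 .................WWWWWWWWWW..................
237 ....................WWWWWW...................
238 .......................WWW...................
239 .............................................
240 .............................................
241 .............................................
0 0.03 [[325.0, 224.0], [319.0, 234.0], [331.0, 237.0], [336.0, 227.0], [328.0, 220.0]]
0 0.038 [[325.0, 226.0], [319.0, 236.0], [331.0, 239.0], [336.0, 229.0], [328.0, 222.0]]
10 0.03 [[325.0, 222.0], [320.0, 234.0], [331.0, 237.0], [337.0, 225.0], [327.0, 220.0]]
10 0.038 [[325.0, 224.0], [320.0, 235.0], [331.0, 238.0], [337.0, 227.0], [327.0, 222.0]]
```

Firm contact, so I'll relax upward a little before opening.

Emit:
servo_tool --plan '[{"fingers": 1,"dp": [-0.1,0,-0.12],"rot": [0,0,0]},{"fingers": 1,"dp": [0,0,0],"rot": [0,0,0]}]'

```text
time: 17.28
position: [0.4367, -0.0424, 0.0419]
ee_rot: [0.337, -0.163, 0.925, 0.06]
wrist_force: [-7.0, -1.8, 11.5]
width: 0.0165
```

```bash
python3 - <<'E'
from h import *
s,P,R=cur(); print(P,s['wrist_force'],s['ft_torque'],s['width'])
print(Ro.from_euler('z',-yc).apply(P-C)); t=np.load('s4.npy',allow_pickle=True).item()
print(proj(t,[cad(x,y,.003) for x in(-.023,-.063) for y in (-.016,.016)]))
E
```

```text
[ 0.4367 -0.0424  0.0419] [-7.0242 -1.8047 11.5016] [0.184  0.1737 0.175 ] 0.016514399530519294
[-0.0429 -0.0002  0.0419]
[[319.5062 235.2847]
 [330.9448 238.3598]
 [324.9863 225.3722]
 [336.2585 228.3384]]
```

Emit:
servo_tool --plan '[{"fingers": 1,"dp": [-0.03,0,-0.03],"rot": [0,0,0]},{"fingers": 4,"dp": [0,0,0],"rot": [0,0,0]},{"fingers": 4,"dp": [0,0,0],"rot": [0,0,0]},{"fingers": 4,"dp": [0,0,0],"rot": [0,0,0]}]'

```text
time: 17.62
position: [0.4367, -0.0424, 0.0416]
ee_rot: [0.337, -0.163, 0.925, 0.06]
wrist_force: [-0.5, -0.4, -0.2]
width: 0.0406
```

Emit:
servo_tool --plan '[{"fingers": 4,"dp": [0,0,-1],"rot": [0,0,0]},{"fingers": 4,"dp": [0,0,-3],"rot": [0,0,0]},{"fingers": 4,"dp": [0,0,-4],"rot": [0,0,0]},{"fingers": 4,"dp": [-2,0,-3],"rot": [0,0.1,0]},{"fingers": 4,"dp": [-3,0,-2],"rot": [0,0.1,0]}]'

```text
time: 18.03
position: [0.3996, -0.0585, 0.1443]
ee_rot: [0.262, -0.163, 0.95, 0.049]
wrist_force: [1.7, -2.6, -2.4]
width: 0.0397
```

Emit:
servo_tool --plan '[{"fingers": 4,"dp": [-2,0,-2],"rot": [0,0.12,0]},{"fingers": 4,"dp": [-2,0,-2],"rot": [0,0.12,0]},{"fingers": 4,"dp": [0,0,0],"rot": [0,0.12,0]},{"fingers": 4,"dp": [0,0,0],"rot": [0,0.12,0]},{"fingers": 4,"dp": [0,0,0],"rot": [0,0,0]}]'

```text
time: 18.45
position: [0.422, -0.052, 0.1973]
ee_rot: [0.034, -0.176, 0.984, 0.007]
wrist_force: [-0.1, 0.1, 0.2]
width: 0.0399
```

```bash
python3 - <<'E'
from h import *
go(cad(0,.035,.13),RK)
s=eyes.snapshot('scene'); print(cadmask(s))
asc(s,295,205,62,50)
E
```

```text
t 18.45 pos [ 0.422  -0.052   0.1973] f [-0.1  0.1  0.2] w 0.03992553939465471
rot [0.003 0.07  0.005] deg 4.018619894370432 then dp cm [-6.    3.92  6.73] len 9.834622854457674
(0.97, {'bot': (np.int64(333), np.int64(269)), 'left': (np.int64(288), np.int64(248)), 'right': (np.int64(357), np.int64(221)), 'top': (np.int64(300), np.int64(209))})
205 ..............................................................
206 ..............................................................
207 ..............................................................
208 ..............................................................
209 ..............................................................
210 ..............................................................
211 ..............................................................
212 ..............................................................
213 ..............................................................
214 ..............................................................
215 ..............................................................
216 .............
[... 1895 characters left out ...]
..............................
245 ..............................................................
246 ..............................................................
247 ..............................................................
248 .W............................................................
249 .W...W........................................................
250 ..............................................................
251 ............W.................................................
252 ................W.............................................
253 ..............................................................
254 .......................W......................................
```

Emit:
servo_tool --plan '[{"fingers": 5,"dp": [0,0,0],"rot": [0,0.07,0]},{"fingers": 5,"dp": [0,0,0],"rot": [0,0,0.12]},{"fingers": 5,"dp": [0,0,0],"rot": [0,0,0.12]},{"fingers": 5,"dp": [0,0,0],"rot": [0,0,0.12]},{"fingers": 5,"dp": [0,0,0],"rot": [0,0,0.12]}]'

```text
time: 18.97
position: [0.4172, -0.0524, 0.1958]
ee_rot: [0.001, 0.068, 0.998, 0.004]
wrist_force: [-0.4, 0.0, -0.8]
width: 0.0501
```

Emit:
servo_tool --plan '[{"fingers": 5,"dp": [0,0,0],"rot": [0,0,0.12]},{"fingers": 5,"dp": [0,0,0],"rot": [0,0,0.12]},{"fingers": 5,"dp": [0,0,0],"rot": [0,0,0.12]},{"fingers": 5,"dp": [0,0,0],"rot": [0,0,0.12]},{"fingers": 5,"dp": [0,0,0],"rot": [0,0,0.12]}]'

```text
time: 19.38
position: [0.4172, -0.0525, 0.1959]
ee_rot: [0.0, 0.36, 0.933, 0.004]
wrist_force: [-0.0, 0.3, -0.8]
width: 0.0504
```

Emit:
servo_tool --plan '[{"fingers": 5,"dp": [0,0,0],"rot": [0,0,0.12]},{"fingers": 5,"dp": [0,0,0],"rot": [0,0,0.12]},{"fingers": 5,"dp": [0,0,0],"rot": [0,0,0.12]},{"fingers": 5,"dp": [0,0,0],"rot": [0,0,0.12]},{"fingers": 5,"dp": [0,0,0],"rot": [0,0,0]}]'

```text
time: 19.8
position: [0.4173, -0.0525, 0.196]
ee_rot: [-0.001, 0.572, 0.821, 0.004]
wrist_force: [-0.2, 0.8, 0.0]
width: 0.05
```

```bash
python3 - <<'E'
from h import *
s=eyes.snapshot('scene'); t=eyes.snapshot('top'); np.save('s5.npy',s,allow_pickle=True)
# bar pixels: orange-brown hue, in scene near predicted line
hsv=cv2.cvtColor(s['color'],cv2.COLOR_RGB2HSV)
print(proj(s,[cad(0,y,.09) for y in (-.06,0,.06)]), hsv[215:221,322].tolist(), hsv[215,340:352:3].tolist())
for r in nets.look_for(s,'handle')[:2]+nets.look_for(t,'handle')[:2]: print(r)
print(proj(t,[cad(0,0,.09)]))
go(cad(0,.028,.12),frame(np.radians(-70)))
E
```

```text
[[299.4093 212.3691]
 [321.7256 218.1693]
 [344.5526 224.1038]] [[17, 111, 115], [13, 163, 199], [13, 171, 235], [12, 168, 219], [12, 164, 145], [14, 189, 81]] [[13, 163, 119], [13, 164, 121], [14, 153, 122], [13, 151, 115]]
{'location': [437.0, 237.3], 'confidence': 0.69}
{'location': [320.7, 258.4], 'confidence': 0.9}
{'location': [247.1, 346.3], 'confidence': 0.57}
[[342.6232 266.8824]]
t 20.0 pos [ 0.4183 -0.0525  0.1964] f [-0.3 -0.4 -0.9] w 0.05016399254970088
rot [ 0.004 -0.005  0.015] deg 0.9344774955766179 then dp cm [3.14 6.37 7.64] len 10.434633161295341
```

Emit:
servo_tool --plan '[{"fingers": 5,"dp": [1.6,3.2,0],"rot": [0,0,0.015]},{"fingers": 5,"dp": [1.5,3.1,0],"rot": [0,0,0]},{"fingers": 5,"dp": [0,0,3],"rot": [0,0,0]},{"fingers": 5,"dp": [0,0,3],"rot": [0,0,0]},{"fingers": 5,"dp": [0,0,0],"rot": [0,0,0]}]'

```text
time: 20.42
position: [0.4643, -0.0002, 0.1328]
ee_rot: [-0.004, 0.573, 0.819, 0.001]
wrist_force: [-1.4, 1.7, -1.3]
width: 0.0502
```

Emit:
servo_tool --plan '[{"fingers": 5,"dp": [0,0,0],"rot": [0,0,0]}]'

```text
time: 20.5
position: [0.4659, -0.0008, 0.1363]
ee_rot: [-0.002, 0.574, 0.819, 0.002]
wrist_force: [0.0, -0.1, 1.9]
width: 0.0502
```

```bash
python3 - <<'E'
from h import *
go(cad(-.001,.028,.093),frame(np.radians(-70)))
E
```

```text
t 20.5 pos [ 0.4659 -0.0008  0.1363] f [ 0.  -0.1  1.9] w 0.050184386843019714
rot [ 0.001 -0.006 -0.001] deg 0.3688581295202989 then dp cm [-0.09  0.03  4.33] len 4.331489608230463
```

Emit:
servo_tool --plan '[{"fingers": 5,"dp": [0,0,2],"rot": [0,0,0]},{"fingers": 5,"dp": [0,0,1.5],"rot": [0,0,0]},{"fingers": 5,"dp": [0,0,0.8],"rot": [0,0,0]},{"fingers": 5,"dp": [0,0,0],"rot": [0,0,0]},{"fingers": 5,"dp": [0,0,0],"rot": [0,0,0]}]'

```text
time: 20.92
position: [0.4679, -0.0011, 0.095]
ee_rot: [-0.0, 0.575, 0.818, 0.003]
wrist_force: [-0.7, -0.0, -0.2]
width: 0.0502
```

Emit:
servo_tool --plan '[{"fingers": 0.5,"dp": [0,0,0],"rot": [0,0,0]},{"fingers": 0.5,"dp": [0,0,0],"rot": [0,0,0]},{"fingers": 0.5,"dp": [0,0,0],"rot": [0,0,0]},{"fingers": 0.5,"dp": [0,0,0],"rot": [0,0,0]},{"fingers": 0.5,"dp": [0,0,0],"rot": [0,0,0]}]' --force 40

```text
time: 21.33
position: [0.4679, -0.0009, 0.0948]
ee_rot: [-0.0, 0.575, 0.818, 0.003]
wrist_force: [-1.4, 1.3, 7.4]
width: 0.0092
```

Emit:
servo_tool --plan '[{"fingers": 0.5,"dp": [0,0,0],"rot": [0,0,0]},{"fingers": 0.5,"dp": [0,0,0],"rot": [0,0,0]}]' --force 110

```text
time: 21.5
position: [0.4679, -0.0009, 0.095]
ee_rot: [-0.0, 0.575, 0.818, 0.003]
wrist_force: [-2.5, -0.2, 9.8]
width: 0.0073
```

```bash
python3 - <<'E'
from h import *
go(cad(-.001,.028,.093),frame(np.radians(-70)))
print(cadmask(eyes.snapshot('scene')))
E
```

```text
t 21.5 pos [ 0.4679 -0.0009  0.095 ] f [-2.5 -0.2  9.8] w 0.0073161269447012955
rot [ 0.005 -0.004 -0.002] deg 0.36237489126344496 then dp cm [-0.01 -0.15  0.2 ] len 0.24751970798342351
(0.73, {'bot': (np.int64(335), np.int64(270)), 'left': (np.int64(289), np.int64(245)), 'right': (np.int64(356), np.int64(220)), 'top': (np.int64(301), np.int64(209))})
```

Emit:
servo_tool --plan '[{"fingers": 0.5,"dp": [0,0,-0.5],"rot": [0,0,0]},{"fingers": 0.5,"dp": [0,0,-1],"rot": [0,0,0]},{"fingers": 0.5,"dp": [0,0,-1.5],"rot": [0,0,0]},{"fingers": 0.5,"dp": [0,0,-1.5],"rot": [0,0,0]},{"fingers": 0.5,"dp": [0,0,0],"rot": [0,0,0]}]'

```text
time: 22.02
position: [0.4686, -0.0012, 0.1413]
ee_rot: [0.001, 0.575, 0.818, 0.004]
wrist_force: [1.0, 0.4, -3.9]
width: 0.0074
```

```bash
python3 - <<'E'
from h import *
s0=np.load('scene0.npy',allow_pickle=True).item();t0=np.load('top0.npy',allow_pickle=True).item()
N={}
for n,p,(u0,v0,w,h) in (('s',s0,(230,142,27,28)),('t',t0,(430,216,14,44))):
    hsv=cv2.cvtColor(p['color'],cv2.COLOR_RGB2HSV)[v0:v0+h,u0:u0+w]; m=(hsv[:,:,1]<50)&(hsv[:,:,2]>140)
    v,u=np.nonzero(m); pts=np.c_[u+u0,v+v0].astype(float)
    # centre per row/col
    ax=0 if n=='s' else 1
    c=[pts[pts[:,ax]==k].mean(0) for k in np.unique(pts[:,ax])]; c=np.array(c); print(n,len(pts),c[0],c[-1])
    cc,d=ray(p,c); _,S,V=np.linalg.svd(d/np.linalg.norm(d,axis=1)[:,None]); N[n]=(V[2],V[2]@cc); print('resid',S[2]/np.sqrt(len(c)))
D=np.cross(N['s'][0],N['t'][0]);D/=np.linalg.norm(D); D*=-np.sign(D[0])
for x in (.48,.49,.53,.57):
    X=np.linalg.solve(np.array([N['s'][0],N['t'][0],[1,0,0]]),[N['s'][1],N['t'][1],x]); print(X)
print('dir',D,'yaw',np.degrees(np.arctan2(-D[1],-D[0])))
s=eyes.snapshot('scene'); print(cadmask(s)); st,P,R=cur(); print(P,st['wrist_force'],st['ft_torque'],st['width'])
asc(s,270,180,95,70)
print(proj(s,[P+R.apply([0,0,.003])+Ro.from_euler('z',yc).apply([x,y-.028,z-.09]) for x,y,z in((.075,.065,0),(.075,-.065,0),(.075,.065,.04),(.075,-.065,.04),(-.075,-.065,.04),(-.075,.065,.04))]))
E
```

```text
s 79 [230. 167.] [256. 148.]
resid 0.0004270873263460269
t 159 [433.5 216. ] [438. 259.]
resid 0.0004904598202712758
[ 0.48   -0.2456  0.1988]
[ 0.49   -0.2447  0.1989]
[ 0.53   -0.2409  0.1991]
[ 0.57   -0.2372  0.1993]
dir [-0.9957 -0.0927 -0.0049] yaw 5.31808335000881
(0.73, {'bot': (np.int64(335), np.int64(258)), 'left': (np.int64(287), np.int64(232)), 'right': (np.int64(357), np.int64(208)), 'top': (np.int64(299), np.int64(195))})
[ 0.4675 -0.0011  0.139 ] [-0.9469 -0.2342 -3.5048] [0.0988 0.0544 0.029 ] 0.0075595110308785355
180 .....................................................#####################.....................
181 ....................................................#####################......................
182 ....................................................#####################......................
183 ....................................................#####################......................
184 ....................................................#####################......................
185 ....................................................###WW##
[... 5863 characters left out ...]
.....................................W...................................
245 ...............................................................W...............................
246 ...............................................................................................
247 ...............................................................................................
248 ...............................................................................................
249 ...............................................................................................
[[335.7125 257.8958]
 [286.4532 244.2054]
 [335.8589 246.4021]
 [285.588  232.7195]
 [308.8999 194.767 ]
 [356.3325 206.6177]]
```

Emit:
servo_tool --plan '[{"fingers": 0.5,"dp": [0,0,-1.5],"rot": [0,0,0.04]},{"fingers": 0.5,"dp": [0,0,-2.5],"rot": [0,0,0.09]},{"fingers": 0.5,"dp": [0,0,-2.5],"rot": [0,0,0.09]},{"fingers": 0.5,"dp": [0,0,-2],"rot": [0,0,0.04]},{"fingers": 0.5,"dp": [0,0,-1],"rot": [0,0,0]}]'

```text
time: 22.53
position: [0.4676, -0.0016, 0.2352]
ee_rot: [-0.001, 0.677, 0.736, 0.003]
wrist_force: [-0.1, -0.5, -3.2]
width: 0.0073
```

```bash
cat >> h.py <<'E'
ys=np.radians(5.3); POST=np.array([.600,-.2345,0]); RH=frame(ys-np.pi/2)
def hang(xs,z,off=.028): return POST+Ro.from_euler('z',ys).apply([xs,off,0])+[0,0,z+.003]
E
python3 - <<'E'
from h import *
go(hang(-.225,.235)*[1,0,1]+[0,0,0],RH); go(hang(-.225,.235),RH)
E
```

```text
t 22.53 pos [ 0.4676 -0.0016  0.2352] f [-0.1 -0.5 -3.2] w 0.007288970266616485
rot [ 0.004 -0.005 -0.009] deg 0.6210707526173112 then dp cm [ 1.03 -9.36 -0.28] len 9.424081002992912
t 22.53 pos [ 0.4676 -0.0016  0.2352] f [-0.1 -0.5 -3.2] w 0.007288970266616485
rot [ 0.004 -0.005 -0.009] deg 0.6210707526173112 then dp cm [-21.61 -11.46  -0.28] len 24.465648640717696
```

Emit:
servo_tool --plan '[{"fingers": 0.5,"dp": [0,-1.5,-0.3],"rot": [0,0,-0.009]},{"fingers": 0.5,"dp": [0,-3,0],"rot": [0,0,0]},{"fingers": 0.5,"dp": [0,-3,0],"rot": [0,0,0]},{"fingers": 0.5,"dp": [-1,-2.5,0],"rot": [0,0,0]},{"fingers": 0.5,"dp": [-2.4,-1.5,0],"rot": [0,0,0]}]'

```text
time: 22.95
position: [0.3522, -0.0444, 0.2351]
ee_rot: [-0.003, 0.672, 0.741, 0.002]
wrist_force: [1.1, -2.2, -3.8]
width: 0.0073
```

Emit:
servo_tool --plan '[{"fingers": 0.5,"dp": [-3,0,0],"rot": [0,0,0]},{"fingers": 0.5,"dp": [-3,0,0],"rot": [0,0,0]},{"fingers": 0.5,"dp": [-3,0,0],"rot": [0,0,0]},{"fingers": 0.5,"dp": [-3,0,0],"rot": [0,0,0]},{"fingers": 0.5,"dp": [-3,0,0],"rot": [0,0,0]}]'

```text
time: 23.37
position: [0.3695, -0.1967, 0.2347]
ee_rot: [-0.002, 0.673, 0.74, 0.003]
wrist_force: [0.2, 0.1, -3.1]
width: 0.0078
```

Emit:
servo_tool --plan '[{"fingers": 0.5,"dp": [-2,0,0],"rot": [0,0,0]},{"fingers": 0.5,"dp": [-1,0,0],"rot": [0,0,0]},{"fingers": 0.5,"dp": [0,0,0],"rot": [0,0,0]},{"fingers": 0.5,"dp": [0,0,0],"rot": [0,0,0]}]'

```text
time: 23.7
position: [0.3725, -0.2248, 0.2347]
ee_rot: [-0.002, 0.673, 0.74, 0.003]
wrist_force: [-0.3, 0.3, -2.7]
width: 0.0071
```

```bash
python3 - <<'E'
from h import *
go(hang(-.225,.235),RH)
s=eyes.snapshot('scene'); t=eyes.snapshot('top'); st,P,R=cur()
for p in (s,t):
  r=[x for x in nets.cut_out(p,'caddy')+nets.cut_out(p,'handle') if x['confidence']>.3]
  for x in r[:4]:
    v,u=np.nonzero(x['pixels']); f=lambda k:[int(u[np.argmax(k)]),int(v[np.argmax(k)])]
    print(x['location'],x['confidence'],'bot',f(v),'left',f(-u),'right',f(u),'top',f(-v))
  G=P+R.apply([0,0,.003])
  print('exp',np.round(proj(p,[G+Ro.from_euler('z',ys).apply([x,y-.028,z-.09]) for x,y,z in((.075,.065,0),(.075,-.065,0),(.075,.065,.04),(.075,-.065,.04),(-.075,-.065,.04),(-.075,.065,.04),(0,.06,.09),(0,-.06,.09))])).tolist())
  print('ins',[(np.round(x['location']),x['confidence']) for x in nets.look_for(p,'insulator')[:4]], np.round(proj(p,[G+Ro.from_euler('z',ys).apply([-.043,-.028,.02-.09])])))
E
```

```text
t 23.7 pos [ 0.3725 -0.2248  0.2347] f [-0.3  0.3 -2.7] w 0.007129438299424822
rot [ 0.001 -0.007  0.002] deg 0.4323715987422051 then dp cm [-0.27  0.06 -0.33] len 0.43444314326274924
[435.5, 236.1] 0.94 bot [430, 270] left [400, 233] right [478, 236] top [428, 200]
[278.3, 141.1] 0.89 bot [286, 169] left [248, 143] right [320, 132] top [265, 110]
[368.2, 317.8] 0.69 bot [352, 361] left [330, 334] right [413, 290] top [396, 272]
[280.1, 141.0] 0.72 bot [286, 170] left [248, 142] right [320, 132] top [266, 109]
exp [[285.0, 170.0], [247.0, 153.0], [284.0, 158.0], [246.0, 140.0], [282.0, 114.0], [320.0, 130.0], [300.0, 126.0], [264.0, 111.0]]
ins [(array([226., 224.]), 0.63), (array([435., 316.]), 0.6), (array([292., 137.]), 0.56)] [[293. 133.]]
[260.2, 330.9] 0.57 bot [270, 367] left [226, 331] right [287, 327] top [240, 308]
[417.7, 289.2] 0.82 bot [408, 305] left [406, 280] right [431, 277] top [418, 276]
[258.2, 335.2] 0.69 bot [270, 366] left [231, 329] right [286, 327] top [241, 309]
exp [[406.0, 279.0], [460.0, 276.0], [409.0, 276.0], [464.0, 273.0], [472.0, 338.0], [415.0, 341.0], [418.0, 305.0], [472.0, 302.0]]
ins [(array([212., 263.]), 0.61)] [[440. 326.]]
```

Emit:
servo_tool --plan '[{"fingers": 0.5,"dp": [-0.3,0,-0.2],"rot": [0,0,0]},{"fingers": 0.5,"dp": [0,1.5,0],"rot": [0,0,0]},{"fingers": 0.5,"dp": [0,2,0],"rot": [0,0,0]},{"fingers": 0.5,"dp": [0,1.5,0],"rot": [0,0,0]},{"fingers": 0.5,"dp": [0,0.5,0],"rot": [0,0,0]}]'

```text
time: 24.52
position: [0.43, -0.2234, 0.2379]
ee_rot: [-0.0, 0.672, 0.74, 0.003]
wrist_force: [-0.6, -0.5, -4.0]
width: 0.0075
```

Emit:
servo_tool --plan '[{"fingers": 0.5,"dp": [0,0,0],"rot": [0,0,0]}]'

```text
time: 24.6
position: [0.4289, -0.2232, 0.2377]
ee_rot: [-0.001, 0.672, 0.74, 0.003]
wrist_force: [-0.3, -0.3, -3.4]
width: 0.0076
```

```bash
python3 - <<'E'
from h import *
go(hang(-.105,.235),RH)
s=eyes.snapshot('scene'); asc(s,235,115,70,50); P,R=cur()[1:]
G=P+R.apply([0,0,.003]);print('bar',np.round(proj(s,[G+Ro.from_euler('z',ys).apply([x,y-.028,z-.09]) for x,y,z in((0,.06,.09),(0,-.06,.09),(.075,.065,.04),(.075,-.065,.04))]),1).tolist())
print('wire tip',np.round(proj(s,[POST+Ro.from_euler('z',ys).apply([-.13,0,.203]),POST+Ro.from_euler('z',ys).apply([-.126,0,.219]),POST+Ro.from_euler('z',ys).apply([-.02,0,.203])]),1).tolist())
E
```

```text
t 24.6 pos [ 0.4289 -0.2232  0.2377] f [-0.3 -0.3 -3.4] w 0.007617601302560308
rot [ 0.003 -0.005  0.004] deg 0.4007905746966635 then dp cm [ 0.09  6.44 -0.03] len 6.4358482691475425
115 ...................###WWW###########################..................
116 ..................###WWW############################..................
117 ..................###WWW###########################...................
118 ...................##############################.#...................
119 ....................############################......................
120 .....................###############.##########.......................
121 ......................#############..##########.......................
122 .......................############..##########.......................
123 ........................######################........................
124 ..................##.....####################W........................
125 ..........................##################WW........................
126 ..........................###################W........................
127 .............
[... 2259 characters left out ...]
................................................
158 ......WWWWWW..........................................................
159 .....WWWWWW...........................................................
160 ...WWWWWW.............................................................
161 ..WWWWWW....................................................WW........
162 WWWWWW.....................................................WWW........
163 WWWWW......................................................WWW........
164 WWWW.......................................................WWW........
bar [[285.5, 135.4], [249.0, 119.8], [269.2, 167.4], [230.2, 149.2]]
wire tip [[257.9, 145.5], [256.3, 141.1], [228.3, 167.7]]
```

Emit:
servo_tool --plan '[{"fingers": 0.5,"dp": [0,1,0],"rot": [0,0,0]},{"fingers": 0.5,"dp": [0,1,0],"rot": [0,0,0]},{"fingers": 0.5,"dp": [0,1,0],"rot": [0,0,0]}]'

```text
time: 24.9
position: [0.4586, -0.2205, 0.238]
ee_rot: [-0.001, 0.673, 0.74, 0.003]
wrist_force: [0.2, 0.3, -3.7]
width: 0.0075
```

Emit:
servo_tool --plan '[{"fingers": 0.5,"dp": [0,1,0],"rot": [0,0,0]},{"fingers": 0.5,"dp": [0,1,0],"rot": [0,0,0]},{"fingers": 0.5,"dp": [0,0.8,0],"rot": [0,0,0]},{"fingers": 0.5,"dp": [0,0.4,0],"rot": [0,0,0]},{"fingers": 0.5,"dp": [0,0,0],"rot": [0,0,0]}]'

```text
time: 25.32
position: [0.4907, -0.2171, 0.2376]
ee_rot: [-0.001, 0.672, 0.74, 0.003]
wrist_force: [-0.2, 0.6, -3.5]
width: 0.0074
```

```bash
python3 - <<'E'
from h import *
go(hang(-.105,.212),RH)
s=eyes.snapshot('scene'); asc(s,215,120,75,55); P,R=cur()[1:]
G=P+R.apply([0,0,.003]);print('bar',np.round(proj(s,[G+Ro.from_euler('z',ys).apply([x,y-.028,z-.09]) for x,y,z in((0,.06,.09),(0,-.06,.09),(.075,.065,.04),(.075,-.065,.04))]),1).tolist())
E
```

```text
t 25.32 pos [ 0.4907 -0.2171  0.2376] f [-0.2  0.6 -3.5] w 0.007395803021737384
rot [ 0.003 -0.005  0.004] deg 0.3932376400559347 then dp cm [0.06 0.22 2.26] len 2.276801032585168
120 ...........................##W######################...###.................
121 ............................WW######################...###.................
122 ............................WW######################..####.................
123 ...........................WWW######################..####.................
124 ..........................WWW########################.###..................
125 ..........................#WW############################..................
126 .........................WWW#############################..................
127 .....................###W#WW############################...................
128 .....................###WWW#############################...................
129 ....................####WW######WW######################...................
130 .##..................###W#######WW###################......................
131 ####..................###########..#
[... 2848 characters left out ...]
WWWWWWW###.WWWWW.......................................................
168 .###WWWWWWW#####WW.........................................................
169 #####WWWWW######W..........................................................
170 ######WW########...........................................................
171 ################...........................................................
172 ################...........................................................
173 #################..........................................................
174 #################..........................................................
bar [[269.5, 147.7], [232.7, 131.3], [252.7, 180.6], [213.3, 161.5]]
```

Emit:
servo_tool --plan '[{"fingers": 0.5,"dp": [0,0.15,0.8],"rot": [0,0,0]},{"fingers": 0.5,"dp": [0,0,0.8],"rot": [0,0,0]},{"fingers": 0.5,"dp": [0,0,0.4],"rot": [0,0,0]},{"fingers": 0.5,"dp": [0,0,0],"rot": [0,0,0]}]'

```text
time: 25.7
position: [0.4903, -0.2166, 0.2164]
ee_rot: [-0.002, 0.673, 0.74, 0.002]
wrist_force: [-0.4, 1.1, -3.2]
width: 0.0072
```

Emit:
servo_tool --plan '[{"fingers": 0.5,"dp": [0,0,0.2],"rot": [0,0,0]},{"fingers": 0.5,"dp": [0,0,0],"rot": [0,0,0]}]'

```text
time: 25.87
position: [0.4912, -0.217, 0.2156]
ee_rot: [-0.001, 0.673, 0.74, 0.003]
wrist_force: [0.2, 0.8, -3.1]
width: 0.0074
```

Emit:
servo_tool --plan '[{"fingers": 0.5,"dp": [0,0,0.15],"rot": [0,0,0]},{"fingers": 0.5,"dp": [0,0,0],"rot": [0,0,0]}]'

```text
time: 26.03
position: [0.4914, -0.2171, 0.2144]
ee_rot: [-0.001, 0.673, 0.74, 0.003]
wrist_force: [-0.1, -0.8, -3.5]
width: 0.0074
```

Emit:
servo_tool --plan '[{"fingers": 0.5,"dp": [0,0,0.15],"rot": [0,0,0]},{"fingers": 0.5,"dp": [0,0,0],"rot": [0,0,0]}]'

```text
time: 26.2
position: [0.4915, -0.2171, 0.2132]
ee_rot: [-0.001, 0.673, 0.74, 0.003]
wrist_force: [-0.6, -0.5, 1.0]
width: 0.0073
```

Emit:
servo_tool --plan '[{"fingers": 0.5,"dp": [0,0,0.1],"rot": [0,0,0]},{"fingers": 0.5,"dp": [0,0,0],"rot": [0,0,0]}]'

```text
time: 26.37
position: [0.4916, -0.2172, 0.2127]
ee_rot: [-0.0, 0.673, 0.74, 0.003]
wrist_force: [-2.0, 1.6, 7.5]
width: 0.0078
```

Emit:
servo_tool --plan '[{"fingers": 0.5,"dp": [0,0,0.1],"rot": [0,0,0]},{"fingers": 0.5,"dp": [0,0,0],"rot": [0,0,0]}]'

```text
time: 26.53
position: [0.4917, -0.2172, 0.2122]
ee_rot: [-0.0, 0.673, 0.74, 0.003]
wrist_force: [-3.6, 1.8, 11.9]
width: 0.0076
```

The hook carries the load: the wrist force went from −3.5 to +12 N. I'll relax the extra press and then open.

Emit:
servo_tool --plan '[{"fingers": 0.5,"dp": [0,0,-0.15],"rot": [0,0,0]},{"fingers": 0.5,"dp": [0,0,0],"rot": [0,0,0]},{"fingers": 0.5,"dp": [0,0,0],"rot": [0,0,0]}]'

```text
time: 26.78
position: [0.4916, -0.2171, 0.2129]
ee_rot: [-0.001, 0.673, 0.74, 0.003]
wrist_force: [-0.7, 0.9, 5.6]
width: 0.0079
```

Emit:
servo_tool --plan '[{"fingers": 0.5,"dp": [0,0,0],"rot": [0,0,0]},{"fingers": 0.5,"dp": [0,0,0],"rot": [0,0,0]}]' --force 30

```text
time: 26.95
position: [0.4916, -0.2171, 0.2128]
ee_rot: [-0.001, 0.673, 0.74, 0.003]
wrist_force: [-1.5, 1.5, 5.7]
width: 0.0078
```

```bash
python3 - <<'E'
from h import *
go(hang(-.105,.212),RH); st,P,R=cur(); print(st['ft_torque'])
p=eyes.snapshot('scene'); r=min(nets.cut_out(p,'caddy'),key=lambda r:abs(r['location'][0]-245)+abs(r['location'][1]-150)); v,u=np.nonzero(r['pixels']); f=lambda k:[int(u[np.argmax(k)]),int(v[np.argmax(k)])]
print(r['confidence'],f(v),f(-u),f(u),f(-v)); G=P+R.apply([0,0,.003])
print(np.round(proj(p,[G+Ro.from_euler('z',ys).apply([x,y-.028,z-.09]) for x,y,z in((.075,.065,0),(.075,-.065,0),(.075,-.065,.04),(-.075,.065,.04))]),1).tolist())
E
```

```text
t 26.95 pos [ 0.4916 -0.2171  0.2128] f [-1.5  1.5  5.7] w 0.0078029255506979495
rot [ 0.003 -0.005  0.003] deg 0.36025634543112767 then dp cm [ 0.07  0.13 -0.22] len 0.2679198987949377
[ 0.1582  0.2563 -0.0462]
0.73 [253, 201] [226, 164] [292, 160] [233, 138]
[[254.7, 201.1], [216.5, 181.8], [214.3, 169.6], [291.2, 158.1]]
```

Emit:
servo_tool --plan '[{"fingers": 0.5,"dp": [0,0,-0.06],"rot": [0,0,0]},{"fingers": 0.5,"dp": [0,0,0],"rot": [0,0,0]},{"fingers": 1.2,"dp": [0,0,0],"rot": [0,0,0]},{"fingers": 1.6,"dp": [0,0,0],"rot": [0,0,0]},{"fingers": 2.2,"dp": [0,0,0],"rot": [0,0,0]}]'

```text
time: 27.47
position: [0.4913, -0.217, 0.2128]
ee_rot: [-0.001, 0.673, 0.74, 0.003]
wrist_force: [0.2, -0.4, -0.3]
width: 0.022
```

Emit:
servo_tool --plan '[{"fingers": 3,"dp": [0,0,0],"rot": [0,0,0]},{"fingers": 4,"dp": [0,0,0],"rot": [0,0,0]},{"fingers": 5,"dp": [0,0,0],"rot": [0,0,0]},{"fingers": 5,"dp": [0,0,0],"rot": [0,0,0]},{"fingers": 5,"dp": [0,0,0],"rot": [0,0,0]}]'

```text
time: 27.88
position: [0.4914, -0.217, 0.213]
ee_rot: [-0.001, 0.673, 0.74, 0.003]
wrist_force: [-0.5, 0.1, 0.7]
width: 0.0498
```

```bash
cat > chk.py <<'E'
from h import *
go(hang(-.105,.212),RH)
for n in ('scene','top'):
    p=eyes.snapshot(n); tgt=(245,150) if n=='scene' else (430,240)
    r=min(nets.cut_out(p,'caddy'),key=lambda r:abs(r['location'][0]-tgt[0])+abs(r['location'][1]-tgt[1])); v,u=np.nonzero(r['pixels']); f=lambda k:[int(u[np.argmax(k)]),int(v[np.argmax(k)])]
    print(n,r['confidence'],'bot',f(v),'left',f(-u),'right',f(u),'top',f(-v)); H=POST+Ro.from_euler('z',ys).apply([-.107,0,.208])
    print(np.round(proj(p,[H+Ro.from_euler('z',ys).apply([x,y,z-.09]) for x,y,z in((.075,.065,0),(.075,-.065,0),(.075,-.065,.04),(-.075,.065,.04),(-.075,-.065,.04))]),0).tolist())
    cv2.imwrite('pics/chk_%s.png'%n,p['color'][:,:,::-1])
    print('ins',[(np.round(x['location']).tolist(),round(x['confidence'],2)) for x in nets.look_for(p,'insulator')[:4]],np.round(proj(p,[H+Ro.from_euler('z',ys).apply([-.043,0,-.07])])))
    if n=='scene': asc(p,200,115,100,95)
E
python3 chk.py
```

```text
t 27.88 pos [ 0.4914 -0.217   0.213 ] f [-0.5  0.1  0.7] w 0.049801737273832185
rot [ 0.003 -0.005  0.003] deg 0.3673397847229801 then dp cm [ 0.06  0.16 -0.2 ] len 0.25904572330531855
scene 0.9 bot [253, 200] left [218, 181] right [293, 168] top [232, 139]
[[255.0, 202.0], [217.0, 182.0], [215.0, 170.0], [292.0, 159.0], [253.0, 142.0]]
ins [([435.0, 318.0], 0.64), ([262.0, 166.0], 0.46)] [[265. 162.]]
115 .........................................#####################################......................
116 .........................................#####################################......................
117 .........................................################################W####......................
118 ..........................................####################################......................
119 ...........................................###################################......................
120 ...........................................###################################......................
121 ............................................################
[... 8800 characters left out ...]
............................................................
206 ..........................WWWWWW....................................................................
207 ..........................WWWWWW....................................................................
208 ..........................WWWWWW....................................................................
209 ..........................WWWWWW....................................................................
top 0.59 bot [403, 236] left [402, 230] right [413, 227] top [407, 227]
[[402.0, 234.0], [453.0, 231.0], [457.0, 227.0], [410.0, 291.0], [464.0, 287.0]]
ins [([408.0, 229.0], 0.61), ([210.0, 264.0], 0.52)] [[434. 277.]]
```

Emit:
servo_tool --plan '[{"fingers": 5,"dp": [0,0,-1],"rot": [0,0,0]},{"fingers": 5,"dp": [0,0,-2.5],"rot": [0,0,0]},{"fingers": 5,"dp": [0,0,-3.5],"rot": [0,0,0]},{"fingers": 5,"dp": [0.5,0,-3.5],"rot": [0,0,0]},{"fingers": 5,"dp": [2,-1,-3],"rot": [0,0,0]}]'

```text
time: 28.6
position: [0.4797, -0.1952, 0.3506]
ee_rot: [0.0, 0.673, 0.74, 0.003]
wrist_force: [0.1, 0.2, -0.4]
width: 0.0503
```

Emit:
servo_tool --plan '[{"fingers": 5,"dp": [3,-2,0],"rot": [0,0,0]},{"fingers": 5,"dp": [3,-2,0],"rot": [0,0,0]},{"fingers": 5,"dp": [3,-2,0],"rot": [0,0,0]},{"fingers": 5,"dp": [3,-2,0],"rot": [0,0,0]},{"fingers": 5,"dp": [3,-2,0],"rot": [0,0,0]}]'

```text
time: 29.02
position: [0.3636, -0.0529, 0.3493]
ee_rot: [-0.001, 0.673, 0.74, 0.003]
wrist_force: [1.2, 0.2, 0.6]
width: 0.0501
```

Emit:
servo_tool --plan '[{"fingers": 5,"dp": [0,0,0],"rot": [0,0,0]},{"fingers": 5,"dp": [0,0,0],"rot": [0,0,0]},{"fingers": 5,"dp": [0,0,0],"rot": [0,0,0]},{"fingers": 5,"dp": [0,0,0],"rot": [0,0,0]},{"fingers": 5,"dp": [0,0,0],"rot": [0,0,0]}]'

```text
time: 29.43
position: [0.3655, -0.0546, 0.3486]
ee_rot: [-0.001, 0.673, 0.74, 0.003]
wrist_force: [-0.6, 0.2, -0.1]
width: 0.05
```

```bash
sed -i 's/^    if n==.scene.: asc.*//' chk.py; cat >> chk.py <<'E'
from scipy.optimize import least_squares
s=eyes.snapshot('scene')
M=min(nets.cut_out(s,'caddy'),key=lambda r:abs(r['location'][0]-250)+abs(r['location'][1]-160))['pixels']
H=POST+Ro.from_euler('z',ys).apply([-.107,0,.208])
box=np.array([[x,y,z] for x in(-.075,.075) for y in(-.065,.065) for z in(-.09,-.05)]); up=[np.array([[x,y,z] for x in(-.011,.011) for y in(a,b) for z in(-.09,.005)]) for a,b in((-.065,-.06),(.06,.065))]; bar=np.array([[x,y,z] for x in(-.005,.005) for y in(-.06,.06) for z in(-.005,.005)])
best=[]
for pi in range(-24,25,4):
  for ro in range(-16,17,4):
    m=np.zeros((480,640),np.uint8)
    for X in [box,bar]+up: cv2.fillConvexPoly(m,cv2.convexHull(proj(s,H+(Ro.from_euler('z',ys)*Ro.from_euler('yx',[pi,ro],degrees=True)).apply(X)).astype(np.float32)).astype(np.int32),1)
    best.append(((M&(m>0)).sum()/(M|(m>0)).sum(),pi,ro))
print('IoU,pitch,roll',sorted(best)[::-1][:4])
a=np.load('scene0.npy',allow_pickle=True).item()['color'].astype(int); d=np.abs(a-s['color']).max(2)>60
for l,z in (('spare',0),('meter',0),('screwdriver',0),('cell',0),('strip',0),('tape',0),('module',0)): print(l,[(np.round(r['location']).tolist(),round(r['confidence'],2)) for r in nets.look_for(s,l)[:2]])
E
python3 chk.py
```

```text
t 29.43 pos [ 0.3655 -0.0546  0.3486] f [-0.6  0.2 -0.1] w 0.049990868091299046
rot [ 0.002 -0.005  0.002] deg 0.34562687544248866 then dp cm [-17.28  11.19  13.36] len 24.542257863522696
scene 0.65 bot [254, 200] left [218, 182] right [291, 164] top [234, 139]
[[255.0, 202.0], [217.0, 182.0], [215.0, 170.0], [292.0, 159.0], [253.0, 142.0]]
ins [([433.0, 317.0], 0.73), ([264.0, 169.0], 0.54)] [[265. 162.]]
top 0.75 bot [425, 290] left [425, 288] right [466, 251] top [445, 226]
[[402.0, 234.0], [453.0, 231.0], [457.0, 227.0], [410.0, 291.0], [464.0, 287.0]]
ins [([436.0, 277.0], 0.66), ([210.0, 260.0], 0.62)] [[434. 277.]]
IoU,pitch,roll [(np.float64(0.7667444185271576), -4, 4), (np.float64(0.7574439611910337), -4, 8), (np.float64(0.7531066056245912), 0, 4), (np.float64(0.7454303755400465), 0, 8)]
spare [([366.0, 317.0], 0.69), ([299.0, 297.0], 0.52)]
meter [([253.0, 309.0], 0.67), ([204.0, 181.0], 0.22)]
screwdriver [([290.0, 186.0], 0.51)]
cell [([264.0, 266.0], 0.88)]
strip [([476.0, 362.0], 0.83), ([253.0, 310.0], 0.34)]
tape [([205.0, 181.0], 0.67), ([253.0, 310.0], 0.37)]
module [([426.0, 394.0], 0.88)]
```

Emit:
servo_tool --plan '[{"fingers": 5,"dp": [0,0,0],"rot": [0,0,0]},{"fingers": 5,"dp": [0,0,0],"rot": [0,0,0]},{"fingers": 5,"dp": [0,0,0],"rot": [0,0,0]},{"fingers": 5,"dp": [0,0,0],"rot": [0,0,0]},{"fingers": 5,"dp": [0,0,0],"rot": [0,0,0]}]'

```text
time: 30.6
position: [0.3649, -0.054, 0.3486]
ee_rot: [-0.001, 0.673, 0.74, 0.003]
wrist_force: [0.1, 0.5, -0.8]
width: 0.0501
```

Emit:
servo_tool --plan '[{"fingers": 5,"dp": [0,0,0],"rot": [0,0,0]},{"fingers": 5,"dp": [0,0,0],"rot": [0,0,0]},{"fingers": 5,"dp": [0,0,0],"rot": [0,0,0]},{"fingers": 5,"dp": [0,0,0],"rot": [0,0,0]},{"fingers": 5,"dp": [0,0,0],"rot": [0,0,0]}]'

```text
time: 31.02
position: [0.3649, -0.054, 0.3486]
ee_rot: [-0.001, 0.673, 0.74, 0.003]
wrist_force: [-0.8, 0.4, 0.2]
width: 0.0501
```

Emit:
servo_tool --plan '[{"fingers": 5,"dp": [0,0,0],"rot": [0,0,0]},{"fingers": 5,"dp": [0,0,0],"rot": [0,0,0]},{"fingers": 5,"dp": [0,0,0],"rot": [0,0,0]},{"fingers": 5,"dp": [0,0,0],"rot": [0,0,0]},{"fingers": 5,"dp": [0,0,0],"rot": [0,0,0]}]'

```text
time: 31.43
position: [0.3649, -0.054, 0.3486]
ee_rot: [-0.001, 0.673, 0.74, 0.003]
wrist_force: [0.5, -0.4, -0.0]
width: 0.0502
```

```bash
python3 - <<'E'
from h import *
ps=[eyes.snapshot('scene')['color'].astype(int)[125:210,205:300] for _ in range(6)]
print([int((np.abs(a-b).max(2)>25).sum()) for a,b in zip(ps,ps[1:])], int((np.abs(ps[0]-ps[5]).max(2)>25).sum()), int((np.abs(cv2.imread('pics/chk_scene.png')[125:210,205:300,::-1].astype(int)-ps[5]).max(2)>25).sum()))
E
```

```text
[1, 2, 3, 3, 4] 3 7
```

The caddy is at rest, so I'm handing in.

```bash
python3 -c "
from plant import robot; print(robot.job_done())"
```

```text
the job is handed in; nothing more can be done
None
```

I handed the job in at about 32 s. The insulator is standing in the wooden caddy, and the caddy hangs by its bar on the hook, released and at rest. The hand-in returned no verdict.

**What I did:**
- I pushed the insulator low on its collar, at up to about 13 N, into the window and lifted it out there.
- I then gripped the caddy's bar off-centre and slid it over the hook's tip. The hook's wire top measured about 203 mm above the bench.
- I lowered the caddy until the wrist force went from −3.5 N to +12 N, eased off and opened the fingers.

**Last checks:**
- The caddy fits as hanging within about 6° of level, though the outline match was only moderate (0.77).
- The insulator shows inside the caddy in both cameras.
- Successive pictures are nearly identical, so it is not swinging.
- The spare, meter, screwdriver, cell, strip, tape and module appear within a few pixels of where they started.

**What went wrong or is uncertain:**
- **First placing:** it failed. The insulator had turned about 40° in the jaws and briefly tipped the caddy, which settled back flat. I lifted it, tilted the tool and set it down upright.
- **Force while setting down:** the wrist force briefly reached about 65 N. I believe the insulator's foot was on the caddy floor, but I cannot rule out the gripper's body touching the rim, which would exceed the 40 N limit.
- **Chute position:** my two estimates of the chute's low end differed by about 6 mm. The insulator did lift out of the window without resistance.

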